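Empty the scrap-lens tray over the waste bin's rim

ROBOT

A 7-joint arm with a two-finger parallel gripper is mounted at the origin on the work surface. World frame = base frame: x ahead of the robot, y to its left, z up, the work surface at z = 0. Lengths are in m, angles in rad, forces in N, time in s.
With the tool pointing down it reaches from about 0.4 to 0.85 m from the base axis. Payload 10.4 kg.
Tool frame: the origin (TCP) lies between the finger pads; the fingertips stand 17 mm ahead of it and the grasp point (between the pads) lies 2 mm behind it; z points along the fingers, y is the line along which they close (so a half turn about z gives the same grasp; the last joint's range is limited). The gripper opens to 85 mm and grips with 20 to 120 N. Pads are 22 mm wide; open, the fingers measure 114 mm over their backs; the gripper's body (76 mm by 85 mm) begins 54 mm behind the grasp point. The pads swing forward as they close: fully open they stand 13 mm farther back than shut.
Start: joints at [1.305, 0.332, -0.065, 1.46, 0.022, 1.35, -0.088], TCP at [0.15, -0.607, 0.248] pointing down, gripper open.
Joint ranges: [-2.6, 2.6], [-0.5, 2.12], [-1.47, 1.34], [0.16, 2.42], [-1.27, 4.41], [0.06, 2.06], [-2.6, 2.6]. Speed limits (rad/s): [2.22, 2.22, 2.79, 2.79, 3.14, 3.14, 3.14].

INTERFACE

Orientations are given as a unit quaternion [x, y, z, w].
In Python, from workcell import readout, imaging, manip gives the robot as it stands. The module is installed in compiled form; this text tells all that it offers.
- The arm moves only by the shell command python3 -m crank 'ROWS' [OPENING] [FORCE]. ROWS is JSON, a list of rows, each a list of 4 numbers: the shift along the tool's x, y, z as a fraction of full scale, then the turn about the tool's z as a fraction of full scale. In form: [[x, y, z, yaw], ...]. A call has 1 to 5 rows; each row is the pose to reach, as a shift and turn from the pose commanded when the call began, along the tool's axes at that moment; what a row does not reach only later rows make up. Full scale, the value 1, is 400 mm for a shift and 60 degrees for a turn. A row lasts 1/12 s, in which the tool goes at most 41.7 mm and 7.16 degrees, less where a joint would pass 70% of its speed; a pose out of reach is approached as far as the arm can. A call with a number of a shift or a turn outside -1 to 1 is refused whole. A call with a gripper value outside its range is refused whole. OPENING is the gripper command: -1 is shut, 1 is fully open, values between are in proportion, set as the call begins (- or left out, the last holds). The fingers move at their own pace and stop on an object; FORCE is the grip in N (left out, the last holds). Time passes only in rows, so rows that repeat a pose let the fingers close. It gives the time, the measured TCP pose, the force, the opening and the grip force at its end, in the units of the state.
- readout.get_obs(): the state, without advancing time (a new reading comes with each control period).
- imaging.camera(name): name is "scene" or "top" or "wrist"; returns a dict with "color" (420x560x3 uint8, red, green, blue), "fx", "fy", "cx", "cy" (pixels), "k1" (the pictures are not rectified: a ray, as slopes to the right and down, at radius r is drawn at 1 + k1 r^2 times it, then the intrinsics apply), "rvec" (rotation vector, rad) and "tvec" (3), from world to camera coordinates, as OpenCV has them. Camera axes: x right, y down, z forward; pixel columns grow to the right and rows downward; lengths in m; the calibration is good to about 2 mm. A picture is of the moment at which its call begins. There is no depth.
- manip.hand_in(): hands the job in; it is judged then, once.
The state is a dict: "clock": time; "joint_pos": joint angles; "joint_velocities": joint speeds; "tau": joint torques, N m; "position": TCP position; "ee_rot": TCP orientation; "ft_force": force on the tool from outside, world axes, zero at the start; "torque": the same for the moment, N m; "grip_width": opening from 0.0 (shut) to 1.0 (fully open); "grasp_force": force on a finger pad.
Only numpy, scipy, OpenCV 4.12 (cv2) and the standard library are available. Lean on these libraries where they do the work, as an engineer would, in place of code of your own. Each camera call takes 0.05 s, during which the arm holds its last target. There are 200 camera calls.

TASK

Take the grindstone dressing stick out of the scrap tray and lay it flat lengthwise in its shallow holder. Then lift the tray by its bar, keep it level while you carry it, hook its overhanging lip over the middle of the waste bin's low rolled rim, and with the lip staying on that rim swing the bar up and over, past 65 degrees, until all the lens blanks have slid into the bin. Finally set the empty tray down flat, right way up, on the counter clear of the bin and let go; do not disturb the spectacle case, the bottle, the jar or the bowl.

Things in the scene. Friction and masses are not known exactly. Their poses are not given: they have to be found in the camera images.
- tray: Aluminium scrap tray, about 0.35 kg, 200 mm (x) by 180 mm (y), 35 mm high, walls and floor 4 mm. Origin: centre of its underside; x points from the bar end to the lip end, z up. Floor flat to x = +48 mm, then a 32 degree ramp up to the top of the lip end, over which the contents slide out (freely at 65 degrees of tilt or more). A flat flange overhangs the lip end.
- tray_bar (a point): Centre of the tray's dark round lifting bar, 16 mm thick, along the tray's y, free over 96 mm between two posts no higher than the bar. At x = -96, y = 0, z = +75 mm in the tray's frame, 40 mm above the wall tops. Pinch it across at any lean; 60 N or more keeps the loaded tray from turning in the grip.
- tray_lip (a point): Where the centre of the bin's rim roll sits when the lip is hooked: x = +106, y = 0, z = +25 mm in the tray's frame, with its axes. End wall's outer face at x = +100 mm; flange 4 mm thick to x = +119 mm, underside at z = +31 mm, full width. Hooked: flange on top of the roll, end wall against its outer side.
- bin: Fixed cream waste bin, open on top, outside 190 mm along its x and 245 mm along y, walls 4 mm, floor 5 mm. Three sides are 150 mm high; the side at its -x is low and carries a round roll as a rim, top 100 mm above the counter. Origin: centre of its underside, z up.
- bin_rim (a point): Middle of the axis of the roll along the low side of the bin, which is 12 mm thick and 245 mm long along the bin's y; 94 mm above the counter, at x = -93 mm in the bin's frame. Axes are the bin's: x points into the bin, z up. Tray and bin x point the same way when hooked. The higher side walls leave the lip 28 mm of play along the rim each way from its middle.
- stick: Grey dressing stick, a square-edged stone bar 110 mm long (x), 26 mm wide (y), 32 mm high, about 0.15 kg, lying in the middle of the tray roughly along the tray's x. Origin: centre of its underside.
- holder: Fixed grey shallow holder for the stick, outside 150 mm (its x) by 68 mm (y), 12 mm high; floor and walls 4 mm. Origin: centre of its underside; the stick lies in it along x.
- blank0: Scrapped lens blank, a pale disc 60 mm across and 10 mm thick, about 35 g, lying flat in the tray beside the stick. Origin: centre of its underside.
- blank1: Scrapped lens blank, a pale disc 60 mm across and 10 mm thick, about 35 g, lying flat in the tray beside the stick. Origin: centre of its underside.
- blank2: Scrapped lens blank, a pale disc 60 mm across and 10 mm thick, about 35 g, lying flat in the tray beside the stick. Origin: centre of its underside.
- case: Bystander: black spectacle case 150 mm (x) by 58 mm (y), 40 mm high, between tray and bin on the counter. Origin: centre of its underside.
- bottle: Bystander: white bottle 60 mm across, 180 mm tall. Origin: centre of its underside.
- jar: Bystander: small white jar 56 mm across, 55 mm tall. Origin: centre of its underside.
- dish: Bystander: low white bowl 72 mm across the rim, 35 mm tall. Origin: centre of its underside.
There are look-alikes about, which are no part of the job. There is more than one size of the stick; the job needs the middle-sized.

How it is judged:
On the way, in this order (a step that is already met when the one before it is completed fails the run):
1. the stick lies in its holder, let go (x of stick in the frame of holder between -0.03 and 0.03 m and y of stick in the frame of holder between -0.03 and 0.03 m and height (world z) of stick below 0.008 m and angle between stick's own z axis and vertical below 0.1 rad and angle between the x axis of stick and the x axis of holder, either way round below 0.3 rad and contact force between the fingers and stick below 0.1 N and linear speed of stick below 0.03 m/s), for 0.2 s.
2. the tray, still level and loaded, has its lip hooked on the bin's rim (x of tray_lip in the frame of bin_rim between -0.015 and 0.015 m and z of tray_lip in the frame of bin_rim between -0.015 and 0.015 m and y of tray_lip in the frame of bin_rim between -0.06 and 0.06 m and angle between tray's own z axis and vertical below 0.45 rad and contact force between tray and bin above 0.2 N and angle between the x axis of tray and the x axis of bin, either way round below 0.5 rad), for 0.1 s.
3. the tray is tipped past 65 degrees with its lip still on the rim and the blanks are in the bin (x of tray_lip in the frame of bin_rim between -0.015 and 0.015 m and z of tray_lip in the frame of bin_rim between -0.015 and 0.015 m and y of tray_lip in the frame of bin_rim between -0.06 and 0.06 m and angle between tray's own z axis and vertical above 1.13 rad and x of blank0 in the frame of bin between -0.093 and 0.093 m and y of blank0 in the frame of bin between -0.121 and 0.121 m and z of blank0 in the frame of bin between -0.01 and 0.095 m and x of blank1 in the frame of bin between -0.093 and 0.093 m and y of blank1 in the frame of bin between -0.121 and 0.121 m and z of blank1 in the frame of bin between -0.01 and 0.095 m and x of blank2 in the frame of bin between -0.093 and 0.093 m and y of blank2 in the frame of bin between -0.121 and 0.121 m and z of blank2 in the frame of bin between -0.01 and 0.095 m), for 0.1 s.
At the end, for the whole second after the job is handed in: All three blanks lie inside the bin below its low rim; the stick lies flat in its holder within 30 mm of its middle and 0.3 rad of its length; the tray stands flat (within 0.06 rad, underside within 6 mm of the counter), right way up, at rest, not touching the bin (x of blank0 in the frame of bin between -0.093 and 0.093 m and y of blank0 in the frame of bin between -0.121 and 0.121 m and z of blank0 in the frame of bin between -0.01 and 0.095 m and x of blank1 in the frame of bin between -0.093 and 0.093 m and y of blank1 in the frame of bin between -0.121 and 0.121 m and z of blank1 in the frame of bin between -0.01 and 0.095 m and x of blank2 in the frame of bin between -0.093 and 0.093 m and y of blank2 in the frame of bin between -0.121 and 0.121 m and z of blank2 in the frame of bin between -0.01 and 0.095 m and x of stick in the frame of holder between -0.03 and 0.03 m and y of stick in the frame of holder between -0.03 and 0.03 m and height (world z) of stick below 0.008 m and angle between stick's own z axis and vertical below 0.1 rad and angle between the x axis of stick and the x axis of holder, either way round below 0.3 rad and angle between tray's own z axis and vertical below 0.06 rad and height (world z) of tray between -0.005 and 0.006 m and linear speed of tray below 0.02 m/s and contact force between tray and bin below 0.1 N).
It fails at once if the tray is tilted more than 0.5 rad while its lip is away (30 mm, or 70 mm along it) from the middle of the rim (angle between tray's own z axis and vertical above 0.5 rad and (x of tray_lip in the frame of bin_rim above 0.03 m or x of tray_lip in the frame of bin_rim below -0.03 m or z of tray_lip in the frame of bin_rim above 0.03 m or z of tray_lip in the frame of bin_rim below -0.03 m or y of tray_lip in the frame of bin_rim above 0.07 m or y of tray_lip in the frame of bin_rim below -0.07 m)).
It fails at once if the stick touches the bin (contact force between stick and bin above 0.1 N).
It fails at once if the case, bottle, jar or bowl is moved more than 20 mm or tipped (distance of any of case, bottle, jar, dish from where it was at the start of the episode above 0.02 m or angle between any of case, bottle, jar, dish's own z axis and vertical above 0.3 rad).
It also fails if it takes over 72 s, if anything falls off the work surface, if the arm or the gripper's body presses on something with over 40 N, if the wrist force passes 120 N, or if a joint passes its speed limit or range.

## Working session

There is one attempt and no reset: what is moved stays moved. The work goes in short steps, Python scripts to look and compute and a shell command to move; the robot and the scene stay as the last step left them, time stands still between calls to the robot, and variables do not carry over. Pictures are saved under pics/ and viewed, at most 10 in all, crops included, and the job is handed in when it is done.

```bash
mkdir -p pics
cat > h.py <<'E'
import numpy as np, cv2
from scipy.spatial.transform import Rotation as R
from workcell import readout, imaging
def cam(n):
    c=imaging.camera(n); c['R']=R.from_rotvec(np.ravel(c['rvec'])).as_matrix(); c['t']=np.ravel(c['tvec']); return c
def ray(c,uv):
    d=np.array([(uv[0]-c['cx'])/c['fx'],(uv[1]-c['cy'])/c['fy']]); u=d.copy()
    for _ in range(30): u=d/(1+c['k1']*(u@u))
    o=-c['R'].T@c['t']; return o,c['R'].T@np.array([u[0],u[1],1])
def onz(c,uv,z):
    o,d=ray(c,uv); return o+d*(z-o[2])/d[2]
def proj(c,p):
    q=c['R']@np.asarray(p)+c['t']; s=q[:2]/q[2]; s=s*(1+c['k1']*(s@s)); return np.array([s[0]*c['fx']+c['cx'],s[1]*c['fy']+c['cy']])
E
python3 - <<'E'
from h import *
for n in ['scene','top']:
    c=cam(n); cv2.imwrite(f'pics/{n}0.png',cv2.resize(c['color'][:,:,::-1],(800,600))); print(n,(-c['R'].T@c['t']).round(3))
s=readout.get_obs(); print(s); print(R.from_quat(s['ee_rot']).as_matrix().round(3))
E
```

```text
scene [ 1.1   -0.73   0.963]
top [ 0.465 -0.055  1.235]
{'clock': 0.1, 'joint_pos': array([ 1.30537491,  0.33281077, -0.06468971,  1.46082023,  0.02162743,
        1.34990284, -0.08853306]), 'joint_velocities': array([ 7.17375128e-04, -3.03321571e-03, -7.53880068e-05, -1.01363629e-03,
       -1.44500149e-03, -2.07798590e-03, -7.42991482e-04]), 'tau': array([ 9.36548240e-04, -6.26748705e+01,  4.88211424e-02, -3.92429173e+01,
        1.62592542e-02,  6.96365852e-03, -1.33094201e-05]), 'position': array([ 0.15018901, -0.60637868,  0.24761187]), 'ee_rot': array([ 9.92639687e-01,  1.21103528e-01, -1.17439906e-04, -6.11353332e-04]), 'ft_force': array([ 0.81342802, -0.14497283,  0.41858909]), 'torque': array([-0.04300515, -0.02396258, -0.01828261]), 'grasp_force': 0.0, 'grip_width': 0.9992679942029216}
[[ 0.971  0.24  -0.   ]
 [ 0.24  -0.971  0.001]
 [-0.    -0.001 -1.   ]]
```

View pics/top0.png

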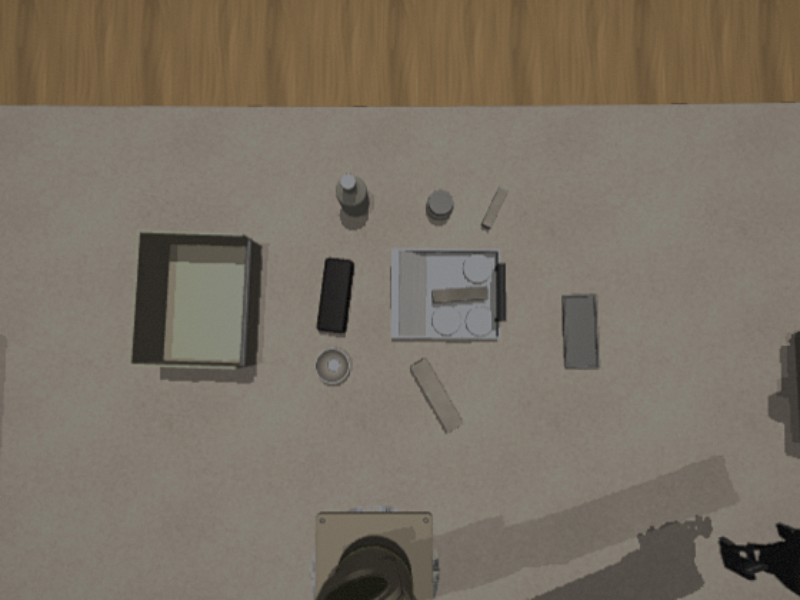

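View pics/scene0.png

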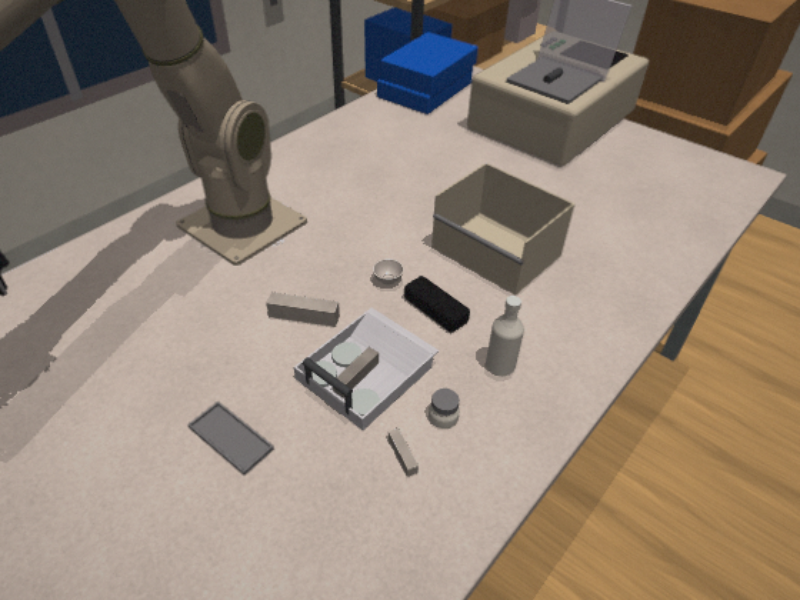

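```bash
cat > m.py <<'E'
from h import *
c=cam('top'); im=c['color']; hsv=cv2.cvtColor(im,cv2.COLOR_RGB2HSV)
print(im[206,322],im[231,405],im[205,351],im[225,320],im[190,320],im[231,388],im[206,172],im[206,182],im[206,150],im[206,296])
def crop(x0,y0,x1,y1,k): return cv2.resize(im[y0:y1,x0:x1,::-1],None,fx=k,fy=k,interpolation=cv2.INTER_CUBIC)
a=crop(265,165,425,265,5); 
b=crop(85,155,255,265,4); 
cv2.imwrite('pics/c1.png',a); cv2.imwrite('pics/c2.png',b)
E
python3 m.py
```

```text
[95 88 81] [90 89 88] [54 55 55] [136 138 141] [137 137 140] [132 123 113] [97 97 92] [80 77 70] [134 135 120] [126 125 121]
```

View pics/c1.png

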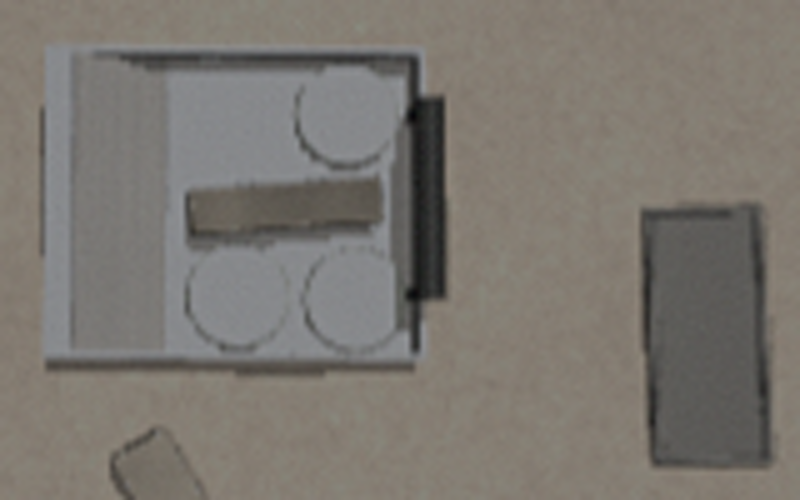

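View pics/c2.png

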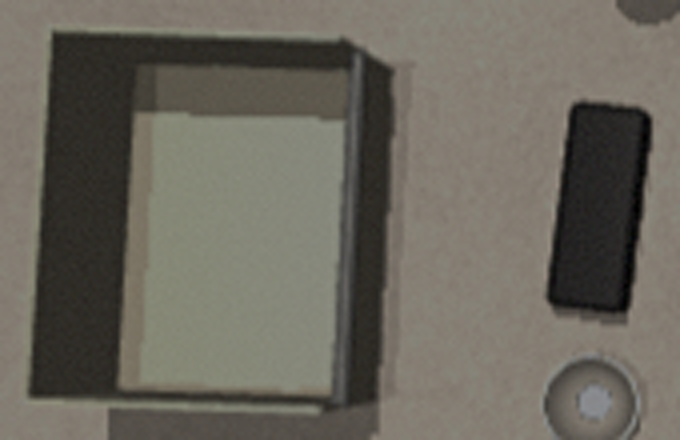

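Run:
```python
from h import *
c=cam('top'); im=c['color'].astype(int)
A=lambda u,v:((u+.5)/5-.5+265,(v+.5)/5-.5+165)
B=lambda u,v:((u+.5)/4-.5+85,(v+.5)/4-.5+155)
def rect(ps,z,n):
    P=np.array([onz(c,p,z)[:2] for p in ps]); m=P.mean(0)
    print(n,'ctr',m.round(4),'sides',[round(float(np.linalg.norm(P[i]-P[i-1])),4) for i in range(len(P))],'ang',[round(float(np.degrees(np.arctan2(*(P[i]-P[i-1])[::-1]))),1) for i in range(len(P))])
rect([A(*p) for p in [(45,45),(423,48),(416,360),(43,360)]],.035,'traytop')
rect([A(*p) for p in [(197,190),(380,178),(382,222),(197,232)]],.036,'stick')
rect([A(*p) for p in [(640,208),(762,205),(770,465),(652,466)]],.012,'holder')
rect([A(*p) for p in [(429,97),(429,298)]],.075,'bar')
rect([B(*p) for p in [(356,60),(340,402)]],.1,'roll')
rect([B(*p) for p in [(52,32),(30,397)]],.15,'binfar')
rect([B(*p) for p in [(572,103),(650,110),(627,312),(548,305)]],.040,'case')
# masks
def mask(m,roi,z,n):
    x0,y0,x1,y1=roi; M=np.zeros(m.shape,np.uint8); M[y0:y1,x0:x1]=m[y0:y1,x0:x1]
    k=max(cv2.findContours(M,0,1)[0],key=cv2.contourArea); rect(cv2.boxPoints(cv2.minAreaRect(k)),z,n+' mask')
g=im.sum(2); sat=im[:,:,0]-im[:,:,2]
mask((sat>4)&(g<330),(300,195,346,215),.036,'stick')
mask((g<300)&(sat<12),(388,198,425,265),.012,'holder')
mask((g<200),(346,180,358,228),.075,'bar')
mask((g<130),(215,170,255,240),.04,'case')
```

```text
traytop ctr [ 0.5487 -0.1428] sides [0.181, 0.2176, 0.1791, 0.2124] ang [-0.5, -90.7, 177.8, 89.8]
stick ctr [ 0.5467 -0.1756] sides [0.0241, 0.105, 0.0253, 0.1059] ang [-0.5, -86.5, -178.2, 92.9]
holder ctr [ 0.472  -0.4182] sides [0.1492, 0.0706, 0.1502, 0.0676] ang [1.2, -88.8, -179.9, 90.4]
bar ctr [ 0.5484 -0.2491] sides [0.1116, 0.1116] ang [-0.9, 179.1]
roll ctr [0.5269 0.2386] sides [0.2314, 0.2314] ang [-1.8, 178.2]
binfar ctr [0.5358 0.4223] sides [0.2354, 0.2354] ang [-1.8, 178.2]
case ctr [0.5455 0.0757] sides [0.1452, 0.0561, 0.1452, 0.0563] ang [-6.4, -95.4, 173.6, 84.7]
stick mask ctr [ 0.5438 -0.174 ] sides [0.0316, 0.1094, 0.0316, 0.1092] ang [1.8, -87.9, -178.6, 92.1]
holder mask ctr [ 0.4723 -0.418 ] sides [0.1494, 0.0706, 0.1493, 0.07] ang [1.1, -87.7, -179.2, 92.4]
bar mask ctr [ 0.5501 -0.2466] sides [0.0193, 0.1305, 0.0194, 0.1304] ang [89.8, -0.9, -90.3, 179.0]
case mask ctr [0.5453 0.0754] sides [0.0578, 0.146, 0.0583, 0.1459] ang [82.6, -6.8, -97.4, 173.0]
```

```bash
cat > go.py <<'E'
# how far: target x y z and tool-y world angle (deg) -> tool-axis fractions
import sys
from h import *
s=readout.get_obs(); M=R.from_quat(s['ee_rot']).as_matrix()
t=np.array([float(v) for v in sys.argv[1:4]]); d=M.T@(t-s['position'])/.4
a=np.degrees(np.arctan2(M[1,1],M[0,1])); w=(float(sys.argv[4])-a+180)%360-180
print('t',round(s['clock'],2),'pos',s['position'].round(4),'ya',round(a,2),'d',d.round(4),'yaw',round(-w/60,4),'F',s['ft_force'].round(1),'w',round(s['grip_width'],3),'g',round(s['grasp_force'],1),'tilt',(M[2,:2]).round(3), 'j7',round(s['joint_pos'][6],2))
E
python3 -m crank '[[0.08,-0.053,0,-0.11],[0.16,-0.106,0,-0.22],[0.24,-0.16,0,-0.33],[0.32,-0.212,0,-0.44],[0.4,-0.265,0,-0.55]]'
python3 go.py 0.547 -0.1755 0.2 3.5
```

```text
clock: 0.62
position: [0.281, -0.4638, 0.2483]
ee_rot: [0.916, 0.401, -0.0, 0.0]
ft_force: [0.2, -0.5, -0.1]
grip_width: 0.999
grasp_force: 0.0
t 0.62 pos [ 0.281  -0.4638  0.2483] ya -42.77 d [ 0.9806 -0.0012  0.1204] yaw -0.7711 F [ 0.2 -0.5 -0.1] w 0.999 g 0.0 tilt [-0.  0.] j7 0.16
```

```bash
python3 -m crank '[[0.1,0,0,-0.1],[0.2,0,0,-0.2],[0.3,0,0,-0.3],[0.4,0,0,-0.4],[0.5,0,0,-0.5]]' 
python3 go.py 0.547 -0.1755 0.2 3.5
```

```text
clock: 1.03
position: [0.4177, -0.3176, 0.2485]
ee_rot: [0.782, 0.624, -0.0, 0.0]
ft_force: [0.3, -0.6, -0.2]
grip_width: 1.002
grasp_force: 0.0
t 1.03 pos [ 0.4177 -0.3176  0.2485] ya -12.8 d [0.4181 0.2366 0.121 ] yaw -0.2717 F [ 0.3 -0.6 -0.2] w 1.002 g 0.0 tilt [-0.  0.] j7 0.29
```

```bash
python3 -m crank '[[0.1,0.05,0.03,-0.07],[0.2,0.1,0.06,-0.14],[0.3,0.16,0.09,-0.2],[0.37,0.21,0.12,-0.27],[0.418,0.237,0.12,-0.272]]' 0.1
python3 go.py 0.547 -0.1755 0.06 3.5
python3 - <<'E'
from h import *
c=cam('wrist'); cv2.imwrite('pics/w1.png',cv2.resize(c['color'][:,:,::-1],(800,600)))
E
```

```text
clock: 1.45
position: [0.5479, -0.1751, 0.1985]
ee_rot: [0.685, 0.729, -0.0, -0.001]
ft_force: [1.4, -0.9, 0.8]
grip_width: 0.55
grasp_force: 0.0
t 1.45 pos [ 0.5479 -0.1751  0.1985] ya 3.58 d [-0.0013 -0.0017  0.3462] yaw 0.0014 F [ 1.4 -0.9  0.8] w 0.55 g 0.0 tilt [ 0.001 -0.001] j7 0.16
```

View pics/w1.png

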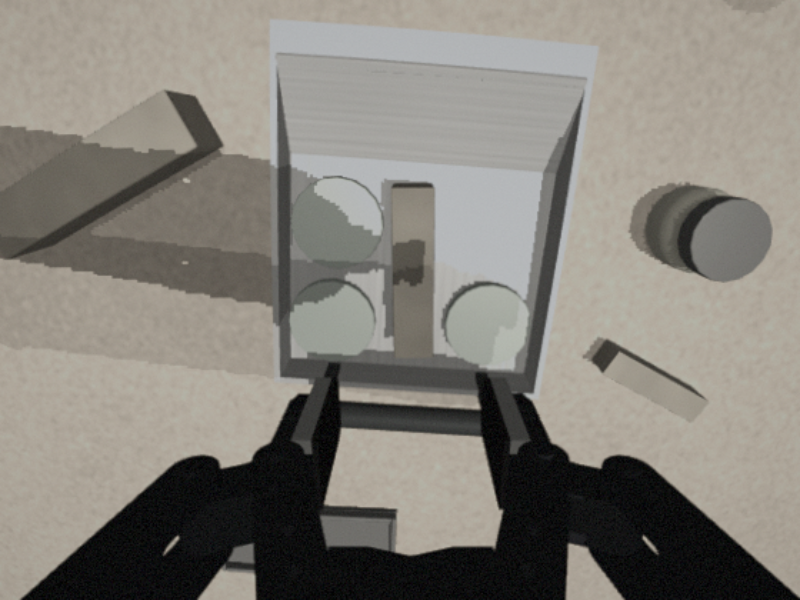

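Run:
```python
from h import *
c=cam('wrist'); f=lambda p:((p[0]+.5)*.7-.5,(p[1]+.5)*.7-.5)
for n,z,ps in [('stick',.036,[(392,188),(433,188),(434,358),(393,358)]),('bar',.083,[(340,416),(482,420)]),('flange',.035,[(271,20),(597,46)])]:
    P=np.array([onz(c,f(p),z)[:2] for p in ps]); print(n,P.round(4).tolist(),P.mean(0).round(4))
```

```text
stick [[0.537, -0.1139], [0.5609, -0.1123], [0.5704, -0.2209], [0.5436, -0.2226]] [ 0.553  -0.1674]
bar [[0.5155, -0.2391], [0.5972, -0.2364]] [ 0.5563 -0.2378]
flange [[0.4668, -0.0287], [0.6447, -0.0293]] [ 0.5558 -0.029 ]
```

```bash
python3 - <<'E'
import cv2
from h import *
a=cv2.imread('pics/scene0.png')[305:425,290:450]; cv2.imwrite('pics/s0c.png',cv2.resize(a,None,fx=5,fy=5,interpolation=cv2.INTER_CUBIC))
c=cam('wrist'); print(c['rvec'],c['tvec'],(-c['R'].T@c['t']).round(4),c['R'].round(3),c['k1'],c['fx']); c=cam('top');print(c['R'].round(3),c['k1'],c['fx'])
E
python3 go.py 0.547 -0.1755 0.06 3.5
```

```text
[-2.81879535 -0.09180703 -0.016431  ] [-0.53748056 -0.22132014  0.26706144] [ 0.5442 -0.0903  0.3239] [[ 0.998  0.065  0.001]
 [ 0.062 -0.947  0.316]
 [ 0.022 -0.315 -0.949]] -0.053992890428193684 336.92367829917515
[[-0.004 -1.    -0.002]
 [-0.997  0.004 -0.073]
 [ 0.073  0.001 -0.997]] 0.03446936531414405 419.8801799900565
t 1.65 pos [ 0.5471 -0.1771  0.1999] ya 3.33 d [3.800e-03 1.000e-04 3.497e-01] yaw -0.0028 F [ 0.2 -0.8  0.9] w 0.548 g 0.0 tilt [ 0.001 -0.001] j7 0.16
```

View pics/s0c.png

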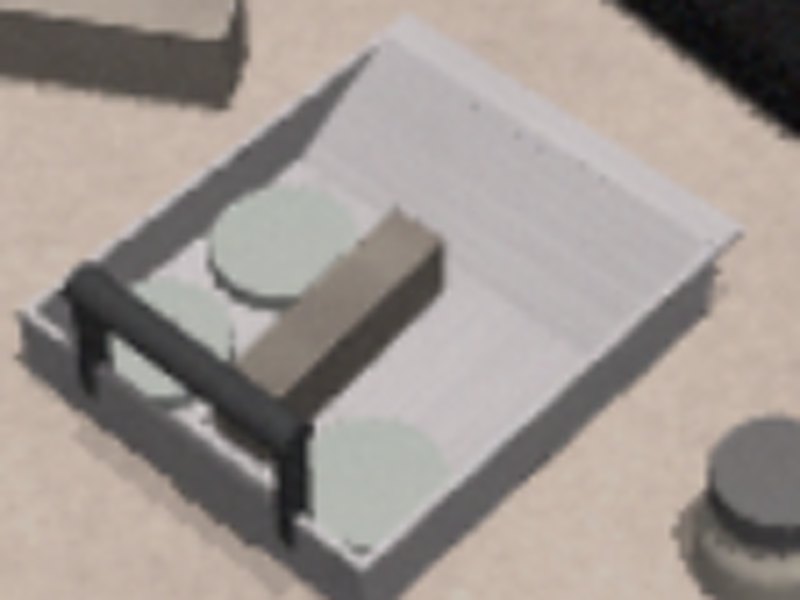

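Run:
```python
from h import *
c=cam('scene'); f=lambda p:(((p[0]+.5)/5+290)*.7-.5,((p[1]+.5)/5+305)*.7-.5)
for n,z,ps in [('rim',.035,[(22,312),(358,570),(742,235),(400,15)]),('stickfar',.036,[(398,208),(443,240)]),('bar',.083,[(88,266),(292,420)])]:
    P=np.array([onz(c,f(p),z)[:2] for p in ps]); print(n,P.round(4).tolist(),P.mean(0).round(4))
w=cam('wrist')
for p in [(.547,-.1755,.036),(.547,-.033,.035),(.0,0,0)]: print(proj(w,p)/.7)
```

```text
rim [[0.4622, -0.2546], [0.6387, -0.2575], [0.6445, -0.0424], [0.4619, -0.0402]] [ 0.5518 -0.1487]
stickfar [[0.5346, -0.1216], [0.5589, -0.1224]] [ 0.5467 -0.122 ]
bar [[0.4972, -0.2484], [0.6022, -0.2506]] [ 0.5497 -0.2495]
[410.71686077 273.75599306]
[425.74742888  18.54876988]
[-309.25119375    0.79736397]
```

```bash
python3 -m crank '[[0.004,0.002,0.09,0],[0.004,0.002,0.18,0],[0.004,0.002,0.27,0],[0.004,0.002,0.34,0],[0.004,0.002,0.38,0]]'
python3 -m crank '[[0,0,0.02,0],[0,0,0.032,0],[0,0,0.032,0]]'
python3 -m crank '[[0,0,0,0],[0,0,0,0],[0,0,0,0],[0,0,0,0],[0,0,0,0]]' -1 40
python3 go.py 0.547 -0.1755 0.15 3.5
```

```text
clock: 2.17
position: [0.5451, -0.1778, 0.0452]
ee_rot: [0.688, 0.726, -0.001, -0.001]
ft_force: [-0.4, 0.0, -0.3]
grip_width: 0.553
grasp_force: 0.0
clock: 2.42
position: [0.5474, -0.1771, 0.0356]
ee_rot: [0.687, 0.726, -0.0, 0.0]
ft_force: [-0.0, -0.3, 0.1]
grip_width: 0.549
grasp_force: 0.0
clock: 2.83
position: [0.5486, -0.1768, 0.0372]
ee_rot: [0.687, 0.727, 0.0, 0.001]
ft_force: [-1.9, -0.1, 7.0]
grip_width: 0.291
grasp_force: 41.2
t 2.83 pos [ 0.5486 -0.1768  0.0372] ya 3.21 d [ 0.003  -0.0033 -0.2821] yaw -0.0048 F [-1.9 -0.1  7. ] w 0.291 g 41.2 tilt [-0.001  0.002] j7 0.07
```

```bash
python3 -m crank '[[0,0,-0.06,0],[0,0,-0.15,0],[0,0,-0.24,0],[0,0,-0.3,0]]'
python3 go.py 0.4722 -0.418 0.15 -89.2
```

```text
clock: 3.17
position: [0.5485, -0.1762, 0.1594]
ee_rot: [0.687, 0.727, 0.001, 0.002]
ft_force: [0.5, -0.7, -0.7]
grip_width: 0.29
grasp_force: 40.3
t 3.17 pos [ 0.5485 -0.1762  0.1594] ya 3.25 d [-0.5927 -0.2249  0.0235] yaw 1.5409 F [ 0.5 -0.7 -0.7] w 0.29 g 40.3 tilt [-0.001  0.003] j7 0.14
```

```bash
python3 -m crank '[[-0.06,-0.02,0,0.11],[-0.13,-0.05,0,0.22],[-0.21,-0.08,0,0.33],[-0.3,-0.11,0,0.44],[-0.38,-0.14,0,0.55]]'
python3 go.py 0.4722 -0.418 0.15 -89.2
```

```text
clock: 3.58
position: [0.4995, -0.3332, 0.1563]
ee_rot: [0.866, 0.499, 0.0, 0.001]
ft_force: [0.6, -0.5, -1.7]
grip_width: 0.295
grasp_force: 40.3
t 3.58 pos [ 0.4995 -0.3332  0.1563] ya -30.1 d [-0.2177  0.0472  0.016 ] yaw 0.985 F [ 0.6 -0.5 -1.7] w 0.295 g 40.3 tilt [-0.001  0.001] j7 -0.13
```

```bash
python3 -m crank '[[-0.05,0.01,0,0.11],[-0.1,0.02,0,0.22],[-0.15,0.03,0,0.33],[-0.19,0.04,0,0.44],[-0.217,0.047,0,0.55]]'
python3 -m crank '[[0,0,0,0.11],[0,0,0,0.22],[0,0,0,0.33],[0,0,0,0.42],[0,0,0,0.42]]'
python3 go.py 0.4722 -0.418 0.15 -89.2
python3 - <<'E'
from h import *
c=cam('wrist'); cv2.imwrite('pics/w2.png',cv2.resize(c['color'][:,:,::-1],(800,600))); np.save('w2.npy',[np.r_[c['R'].ravel(),c['t']]])
E
```

```text
clock: 4.0
position: [0.4724, -0.4179, 0.1559]
ee_rot: [0.973, 0.232, -0.0, 0.0]
ft_force: [-0.1, -0.6, -1.0]
grip_width: 0.29
grasp_force: 40.3
clock: 4.42
position: [0.4736, -0.4157, 0.156]
ee_rot: [1.0, 0.016, 0.0, 0.0]
ft_force: [0.1, -1.0, -1.7]
grip_width: 0.296
grasp_force: 40.3
t 4.42 pos [ 0.4736 -0.4157  0.156 ] ya -88.2 d [-0.0038  0.0057  0.0149] yaw 0.0166 F [ 0.1 -1.  -1.7] w 0.296 g 40.3 tilt [0. 0.] j7 -0.95
```

View pics/w2.png

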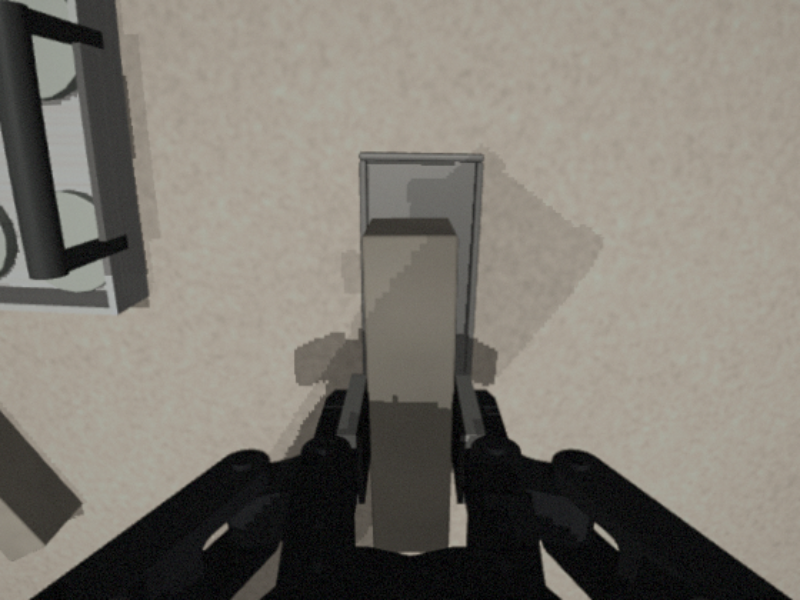

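```bash
python3 - <<'E'
from h import *
c=cam('wrist'); f=lambda p:((p[0]+.5)*.7-.5,(p[1]+.5)*.7-.5)
q=np.load('w2.npy')[0]; c['R']=q[:9].reshape(3,3); c['t']=q[9:]
P=np.array([onz(c,f(p),.012)[:2] for p in [(360,154),(482,155),(365,370),(471,365)]]); print(P.round(4), (P[:2].mean(0)-[.075,.001]).round(4))
s=np.array([onz(c,f(p),.156-.001)[:2] for p in [(362,237),(457,235),(448,550),(373,550)]]); print(s.round(4),s.mean(0))
E
python3 go.py 0.4722 -0.418 0.037 -89.2
```

```text
[[ 0.5484 -0.3865]
 [ 0.55   -0.452 ]
 [ 0.4204 -0.3895]
 [ 0.4259 -0.4548]] [ 0.4742 -0.4202]
[[ 0.5313 -0.4013]
 [ 0.5326 -0.4263]
 [ 0.4255 -0.4301]
 [ 0.4247 -0.4048]] [ 0.47854158 -0.41561385]
t 4.52 pos [ 0.4736 -0.4157  0.1558] ya -87.76 d [-0.0038  0.0055  0.2971] yaw 0.024 F [-0.2 -0.9 -0.9] w 0.295 g 40.3 tilt [0. 0.] j7 -0.95
```

```bash
python3 -m crank '[[-0.004,0.003,0.06,0.01],[-0.01,0.009,0.13,0.015],[-0.01,0.009,0.19,0.015],[-0.01,0.009,0.24,0.015],[-0.01,0.009,0.27,0.015]]'
python3 -m crank '[[0,0,0.012,0],[0,0,0.02,0],[0,0,0.026,0],[0,0,0.026,0]]'
python3 go.py 0.4722 -0.418 0.037 -89.2
```

```text
clock: 4.93
position: [0.4687, -0.4188, 0.0451]
ee_rot: [1.0, 0.011, -0.001, -0.001]
ft_force: [-0.2, 0.3, -2.5]
grip_width: 0.293
grasp_force: 40.2
clock: 5.27
position: [0.4702, -0.4199, 0.0379]
ee_rot: [1.0, 0.01, 0.001, 0.0]
ft_force: [0.2, 0.6, -1.0]
grip_width: 0.295
grasp_force: 40.2
t 5.27 pos [ 0.4702 -0.4199  0.0379] ya -88.84 d [ 0.0052 -0.0047  0.0022] yaw 0.0061 F [ 0.2  0.6 -1. ] w 0.295 g 40.2 tilt [0.001 0.001] j7 -0.98
```

```bash
python3 -m crank '[[0,0,0.003,0],[0,0,0.003,0]]'
python3 -m crank '[[0,0,0.003,0],[0,0,0.003,0],[0,0,0.003,0],[0,0,0.003,0]]' 0.2
python3 -m crank '[[0,0,-0.05,0],[0,0,-0.13,0],[0,0,-0.22,0],[0,0,-0.3,0]]'
python3 -m crank '[[0,0,-0.01,0],[0,0,-0.01,0]]'
python3 go.py 0.549 -0.2485 0.15 -90.7
python3 - <<'E'
from h import *
c=cam('wrist'); cv2.imwrite('pics/w3.png',cv2.resize(c['color'][:,:,::-1],(800,600))); np.save('w3.npy',[np.r_[c['R'].ravel(),c['t']]])
E
```

```text
clock: 5.43
position: [0.4703, -0.4201, 0.0372]
ee_rot: [1.0, 0.01, 0.001, 0.001]
ft_force: [-0.6, 0.3, 2.7]
grip_width: 0.289
grasp_force: 40.7
clock: 5.77
position: [0.4697, -0.4196, 0.0348]
ee_rot: [1.0, 0.01, 0.0, 0.0]
ft_force: [0.4, -0.2, -0.1]
grip_width: 0.596
grasp_force: 0.0
clock: 6.1
position: [0.4696, -0.4195, 0.1566]
ee_rot: [1.0, 0.01, 0.0, 0.0]
ft_force: [0.2, -0.1, 0.0]
grip_width: 0.599
grasp_force: 0.0
clock: 6.27
position: [0.4708, -0.4205, 0.1616]
ee_rot: [1.0, 0.01, 0.002, 0.002]
ft_force: [-0.8, 0.7, -0.8]
grip_width: 0.603
grasp_force: 0.0
t 6.27 pos [ 0.4708 -0.4205  0.1616] ya -88.87 d [ 0.2038 -0.4261  0.0283] yaw 0.0305 F [-0.8  0.7 -0.8] w 0.603 g 0.0 tilt [0.004 0.003] j7 -0.95
```

View pics/w3.png

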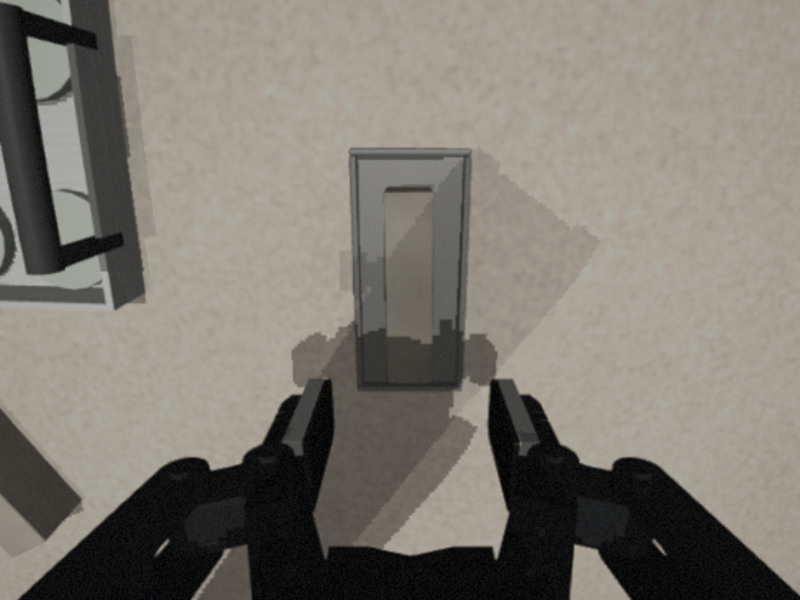

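Run:
```python
from h import *
c=cam('wrist'); f=lambda p:((p[0]+.5)*.7-.5,(p[1]+.5)*.7-.5)
q=np.load('w3.npy')[0]; c['R']=q[:9].reshape(3,3); c['t']=q[9:]
for z,ps in [(.012,[(350,150),(472,150),(462,389),(359,389)]),(.036,[(385,193),(433,191),(433,383),(386,383)])]:
    P=np.array([onz(c,f(p),z)[:2] for p in ps]); print(P.round(4).tolist(),P.mean(0).round(4))
P=np.array([onz(c,f(p),.083)[:2] for p in [(12,5),(42,272)]]); print('bar',P.round(4),P.mean(0))
```

```text
[[0.5483, -0.3866], [0.5496, -0.4533], [0.4033, -0.4556], [0.4021, -0.3897]] [ 0.4758 -0.4213]
[[0.5278, -0.407], [0.5293, -0.4315], [0.42, -0.4353], [0.4195, -0.408]] [ 0.4741 -0.4204]
bar [[ 0.604  -0.2629]
 [ 0.496  -0.2547]] [ 0.55000312 -0.25880263]
```

```bash
python3 -m crank '[[0.04,-0.085,0,0.01],[0.08,-0.17,0,0.02],[0.12,-0.255,0,0.03],[0.165,-0.34,0.0,0.03],[0.203,-0.426,0.0,0.03]]'
python3 -m crank '[[0,0,0,0],[0,0,0,0]]'
python3 go.py 0.549 -0.2485 0.073 -90.7
python3 - <<'E'
from h import *
c=cam('top'); im=c['color']; cv2.imwrite('pics/t2.png',cv2.resize(im[165:265,265:425,::-1],None,fx=5,fy=5,interpolation=cv2.INTER_CUBIC))
c=cam('wrist'); g=c['color'].astype(int).sum(2)
cv2.imwrite('pics/w4.png',cv2.resize(c['color'][:,:,::-1],(800,600))); np.save('w4.npy',[np.r_[c['R'].ravel(),c['t']]])
E
```

```text
clock: 6.78
position: [0.5473, -0.2455, 0.1567]
ee_rot: [1.0, -0.006, -0.001, -0.001]
ft_force: [0.6, -0.5, -1.0]
grip_width: 0.601
grasp_force: 0.0
clock: 6.95
position: [0.5478, -0.2443, 0.1569]
ee_rot: [1.0, -0.003, -0.001, -0.001]
ft_force: [-0.3, -1.1, 0.1]
grip_width: 0.6
grasp_force: 0.0
t 6.95 pos [ 0.5478 -0.2443  0.1569] ya -90.37 d [0.0035 0.0108 0.2097] yaw 0.0054 F [-0.3 -1.1  0.1] w 0.6 g 0.0 tilt [-0.002 -0.002] j7 -1.31
```

View pics/w4.png

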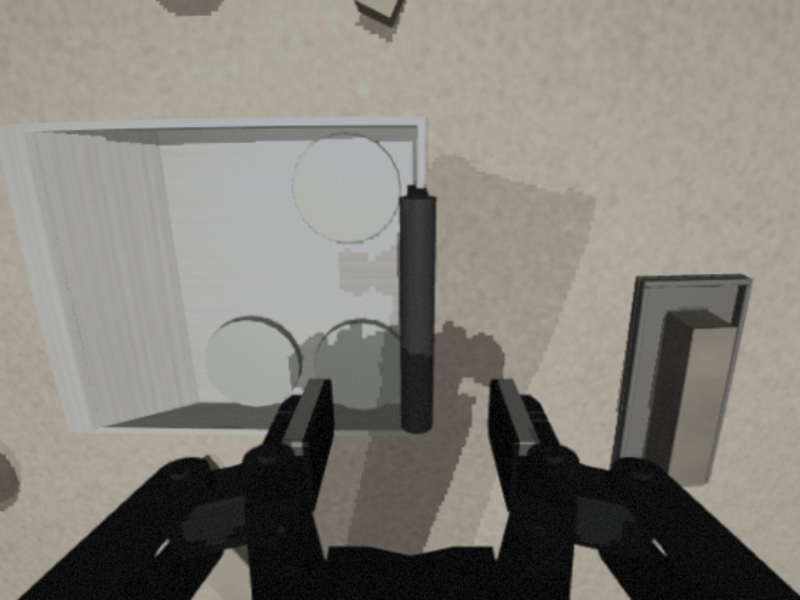

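```bash
python3 -m crank '[[0.003,0.006,0.05,0],[0.003,0.006,0.11,0],[0.003,0.006,0.16,0],[0.003,0.006,0.195,0],[0.003,0.006,0.21,0]]'
python3 -m crank '[[0,0,0,0],[0,0,0,0],[0,0,0,0],[0,0,0,0],[0,0,0,0]]' -1 100
python3 -m crank '[[0,0,0,0],[0,0,0,0]]'
python3 go.py 0.549 -0.2485 0.073 -90.7
```

```text
clock: 7.47
position: [0.5462, -0.2514, 0.0716]
ee_rot: [1.0, -0.007, -0.002, -0.001]
ft_force: [-1.0, -0.5, -0.1]
grip_width: 0.606
grasp_force: 0.0
clock: 7.88
position: [0.5492, -0.2508, 0.076]
ee_rot: [1.0, -0.006, 0.001, 0.001]
ft_force: [-1.6, -1.6, 5.7]
grip_width: 0.157
grasp_force: 97.9
clock: 8.05
position: [0.5492, -0.2507, 0.076]
ee_rot: [1.0, -0.006, 0.001, 0.001]
ft_force: [-2.7, -0.7, 7.4]
grip_width: 0.153
grasp_force: 98.1
t 8.05 pos [ 0.5492 -0.2507  0.076 ] ya -90.69 d [-0.0005 -0.0056  0.0075] yaw 0.0001 F [-2.7 -0.7  7.4] w 0.153 g 98.1 tilt [0.002 0.001] j7 -1.33
```

```bash
python3 -m crank '[[0,0,-0.02,0],[0,0,-0.06,0],[0,0,-0.12,0],[0,0,-0.19,0],[0,0,-0.26,0]]'
python3 -m crank '[[0,0,0,0],[0,0,0,0]]'
python3 go.py 0.522 0.028 0.18 -91.8
python3 - <<'E'
from h import *
c=cam('scene'); cv2.imwrite('pics/s2.png',cv2.resize(c['color'][:,:,::-1],(800,600)))
E
```

```text
clock: 8.47
position: [0.548, -0.2496, 0.1796]
ee_rot: [1.0, -0.006, -0.001, -0.0]
ft_force: [-0.6, -0.0, -4.0]
grip_width: 0.151
grasp_force: 97.8
clock: 8.63
position: [0.5493, -0.2501, 0.1804]
ee_rot: [1.0, -0.006, 0.001, 0.001]
ft_force: [-0.3, -0.2, -5.7]
grip_width: 0.153
grasp_force: 98.0
t 8.63 pos [ 0.5493 -0.2501  0.1804] ya -90.65 d [-7.620e-02 -6.945e-01 -2.000e-04] yaw 0.0191 F [-0.3 -0.2 -5.7] w 0.153 g 98.0 tilt [0.003 0.001] j7 -1.3
```

View pics/s2.png

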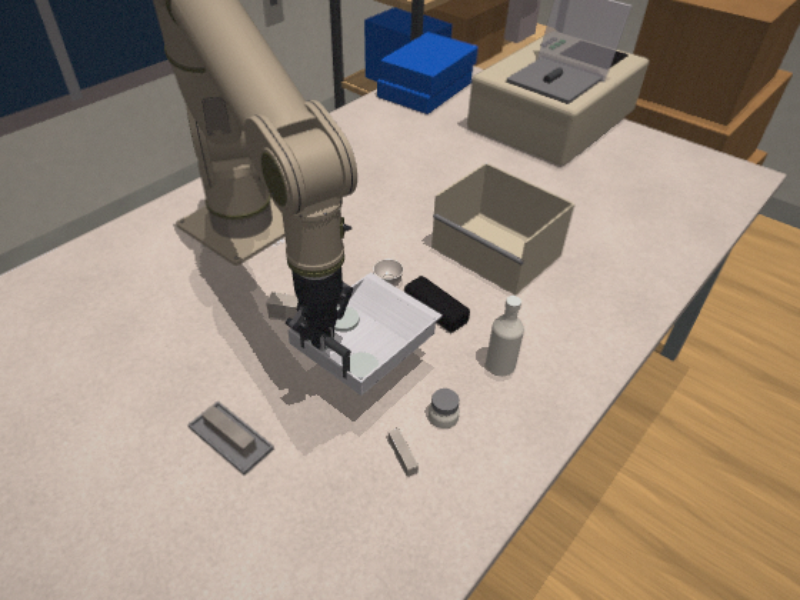

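```bash
python3 -m crank '[[0,-0.03,0,0],[-0.01,-0.08,0,0],[-0.02,-0.14,0,0.01],[-0.03,-0.2,0,0.02],[-0.04,-0.26,0,0.02]]'
python3 -m crank '[[-0.01,-0.06,0,0],[-0.02,-0.12,0,0],[-0.03,-0.17,0,0],[-0.035,-0.21,0,0],[-0.035,-0.23,0,0]]'
python3 -m crank '[[0,0,0,0],[0,0,0,0]]'
python3 go.py 0.522 0.028 0.18 -91.8
cat > lip.py <<'E'
from h import *
# flange outer corners from both views (tray = bluish-grey bright), triangulated
def corner(n,dirs,roi):
    c=cam(n); im=cv2.GaussianBlur(c['color'],(3,3),0).astype(int)
    m=((im[:,:,2]-im[:,:,0]>=-1)&(im.sum(2)>300)).astype(np.uint8); M=np.zeros_like(m); x0,y0,x1,y1=roi; M[y0:y1,x0:x1]=m[y0:y1,x0:x1]
    k=max(cv2.findContours(M,0,1)[0],key=cv2.contourArea); p=k[:,0].astype(float); print(n,cv2.contourArea(k),cv2.boundingRect(k))
    return c,[p[np.argmax(p@np.array(d))] for d in dirs]
import sys
a=[int(v) for v in sys.argv[1:9]]
cs,ps=corner('scene',[(1,0.1),(0.1,-1)],a[:4]); ct,pt=corner('top',[(-1,-1),(-1,1)],a[4:])
for p,q in zip(ps,pt):
    o1,d1=ray(cs,p);o2,d2=ray(ct,q); d1/=np.linalg.norm(d1); d2/=np.linalg.norm(d2)
    s=np.linalg.lstsq(np.c_[d1,-d2],o2-o1,rcond=None)[0]; A=o1+s[0]*d1;B=o2+s[1]*d2
    print(p,q,((A+B)/2).round(4),'gap',np.linalg.norm(A-B).round(4))
E
python3 lip.py 200 100 420 300 130 130 300 260
```

```text
clock: 9.1
position: [0.5326, -0.1435, 0.177]
ee_rot: [1.0, -0.016, -0.001, -0.0]
ft_force: [-0.7, -0.7, -4.2]
grip_width: 0.152
grasp_force: 97.8
clock: 9.52
position: [0.5214, -0.0499, 0.1774]
ee_rot: [1.0, -0.015, -0.001, -0.0]
ft_force: [0.8, -0.5, -4.3]
grip_width: 0.151
grasp_force: 97.9
clock: 9.68
position: [0.5225, -0.0536, 0.178]
ee_rot: [1.0, -0.016, -0.001, 0.0]
ft_force: [0.3, -0.1, -3.5]
grip_width: 0.148
grasp_force: 97.9
t 9.68 pos [ 0.5225 -0.0536  0.178 ] ya -91.84 d [-0.0078 -0.2038 -0.005 ] yaw -0.0006 F [ 0.3 -0.1 -3.5] w 0.148 g 97.9 tilt [-0.001  0.   ] j7 -1.65
scene 6.5 (261, 190, 6, 9)
top 1744.0 (198, 178, 55, 69)
[266. 198.] [201. 178.] [0.5461 0.0604 0.1336] gap 0.2261
[261. 190.] [198. 243.] [ 0.3991  0.136  -0.0015] gap 0.1304
```

Run:
```python
from h import *
c=cam('scene')
for dz in (0,-.01,.01): print([ (proj(c,(.5493+s*.09,-.2501+.215,.1395+dz))/.7).round(1).tolist() for s in (1,-1)], (proj(c,(.5493+.09,-.2501-.004,.1395))/.7).round(1))
im=cv2.imread('pics/s2.png').astype(int)
for x,y in [(436,316),(430,316),(445,318),(380,340)]: print(im[y,x])
t=cam('top')
for q in [(201,178),(198,243)]: print([onz(t,q,z)[:2].round(4).tolist() for z in (.127,.137,.147)])
```

```text
[[441.6, 310.4], [369.6, 267.9]] [361.4 380.2]
[[441.3, 314.2], [369.6, 271.7]] [361.4 380.2]
[[442.0, 306.6], [369.5, 264.1]] [361.4 380.2]
[203 203 210]
[199 197 204]
[22 24 22]
[207 204 213]
[[0.6156, 0.1553], [0.6142, 0.1534], [0.6129, 0.1515]]
[[0.4437, 0.1615], [0.4439, 0.1595], [0.4441, 0.1576]]
```

```bash
python3 -m crank '[[0,-0.03,-0.02,0],[0,-0.09,-0.03,0],[0,-0.15,-0.03,0],[0,-0.2,-0.03,0],[0,-0.215,-0.03,0]]'
python3 -m crank '[[0,0,0,0],[0,0,0,0]]'
python3 lip.py 200 100 420 300 100 130 300 260 | grep -v gap
python3 - <<'E'
from h import *
t=cam('top'); im=t['color'].astype(int)
print(im[206,150:200:2].sum(1), im[206,150:200:4].tolist())
E
python3 go.py 0.522 0.033 0.17 -91.8
```

```text
clock: 10.3
position: [0.5257, 0.0368, 0.1915]
ee_rot: [1.0, -0.014, 0.0, -0.001]
ft_force: [0.3, 0.6, -4.2]
grip_width: 0.15
grasp_force: 98.0
clock: 10.47
position: [0.5257, 0.0321, 0.1909]
ee_rot: [1.0, -0.016, 0.0, 0.0]
ft_force: [-0.3, -0.8, -4.9]
grip_width: 0.146
grasp_force: 98.0
scene 15.0 (281, 172, 4, 8)
top 604.5 (164, 175, 41, 71)
[396 400 396 391 399 400 395 393 405 412 413 345 367 365 374 370 367 375
 369 371 383 372 371 419 315] [[136, 138, 122], [136, 137, 123], [137, 138, 124], [135, 136, 124], [133, 135, 137], [136, 137, 140], [125, 123, 119], [127, 125, 122], [123, 123, 121], [125, 123, 121], [130, 128, 125], [125, 124, 122], [115, 107, 93]]
t 10.62 pos [0.5257 0.031  0.1907] ya -91.99 d [-0.0095 -0.0046  0.0518] yaw -0.0031 F [ 0.   0.1 -4.7] w 0.148 g 98.0 tilt [-0.     0.001] j7 -1.82
```

```bash
python3 -c "
from h import *
t=cam('top')
for z in (.12,.13,.145): print(onz(t,(165.5,206),z).round(4))
for p in [(.527,.2386,.1)]: print(proj(t,p))
"
python3 -m crank '[[-0.005,0,0.015,0],[-0.009,0,0.03,0],[-0.009,0,0.045,0],[-0.009,0,0.045,0]]'
python3 -m crank '[[0,0,0.006,0],[0,0,0.012,0],[0,0,0.012,0]]'
python3 -m crank '[[0,0,0.006,0],[0,0,0.012,0],[0,0,0.012,0]]'
python3 go.py 0.522 0.033 0.15 -91.8
```

```text
[0.5419 0.25   0.12  ]
[0.5412 0.2473 0.13  ]
[0.5402 0.2432 0.145 ]
[171.67251339 211.99471986]
clock: 11.0
position: [0.521, 0.0323, 0.1709]
ee_rot: [1.0, -0.016, -0.001, 0.0]
ft_force: [-0.4, 0.0, -4.2]
grip_width: 0.15
grasp_force: 98.0
clock: 11.25
position: [0.522, 0.0326, 0.1675]
ee_rot: [1.0, -0.016, -0.0, 0.0]
ft_force: [0.2, 0.2, -4.3]
grip_width: 0.151
grasp_force: 98.0
clock: 11.5
position: [0.5219, 0.0326, 0.1626]
ee_rot: [1.0, -0.016, -0.0, 0.0]
ft_force: [-0.6, -0.3, -3.3]
grip_width: 0.152
grasp_force: 98.0
t 11.5 pos [0.5219 0.0326 0.1626] ya -91.87 d [ 0.0003 -0.001   0.0315] yaw -0.0011 F [-0.6 -0.3 -3.3] w 0.152 g 98.0 tilt [-0.001  0.   ] j7 -1.83
```

```bash
python3 -m crank '[[0,0,0.006,0],[0,0,0.012,0],[0,0,0.012,0]]'|grep -E "pos|ft"
python3 -m crank '[[0,0,0.006,0],[0,0,0.012,0],[0,0,0.012,0]]'|grep -E "pos|ft"
python3 -m crank '[[0,0,0.006,0],[0,0,0.01,0],[0,0,0.01,0]]'|grep -E "pos|ft"
```

```text
position: [0.5218, 0.0326, 0.1578]
ft_force: [-0.4, -0.4, -4.3]
position: [0.5218, 0.0326, 0.1529]
ft_force: [-0.3, -1.0, -4.6]
position: [0.5219, 0.0326, 0.1491]
ft_force: [0.0, -0.1, -4.6]
```

```bash
python3 -m crank '[[0,0,0.005,0],[0,0,0.008,0],[0,0,0.008,0]]'|grep -E "pos|ft"
python3 -m crank '[[0,0,0.005,0],[0,0,0.008,0],[0,0,0.008,0]]'|grep -E "pos|ft|torq"
python3 -c "
from h import *
t=cam('top'); print(t['color'][203:216:4,155:180].astype(int).sum(2)); print(readout.get_obs()['torque'])
for z in (.09,.1): print(z,[proj(t,(.53,y,z)).round(1).tolist() for y in (.2326,.2386,.2476)])"
```

```text
position: [0.5221, 0.0326, 0.1462]
ft_force: [0.2, -0.2, -2.9]
position: [0.5221, 0.0326, 0.143]
ft_force: [0.5, -0.5, -2.0]
[[398 400 402 396 402 395 394 401 395 401 399 396 401 402 409 413 415 414
  412 404 360 359 361 369 363]
 [401 399 393 395 401 394 400 395 393 397 392 401 404 399 414 416 416 413
  419 395 347 363 356 359 361]
 [390 396 394 401 399 401 396 399 399 402 397 389 403 409 412 415 416 415
  404 355 347 362 360 363 364]
 [403 397 396 398 397 404 404 395 402 397 398 398 400 408 409 415 416 418
  406 356 358 363 359 368 353]]
[-0.16230627 -0.03316772 -0.03907969]
0.09 [[174.8, 211.1], [172.6, 211.1], [169.3, 211.1]]
0.1 [[173.9, 210.9], [171.7, 210.9], [168.3, 210.9]]
```

```bash
python3 -m crank '[[0,-0.004,0.002,0],[0,-0.008,0.002,0],[0,-0.008,0.002,0]]'|grep -E "pos|ft"
python3 -m crank '[[0,-0.004,0,0],[0,-0.008,0,0],[0,-0.008,0,0]]'|grep -E "pos|ft"
```

```text
position: [0.5222, 0.0364, 0.1423]
ft_force: [0.4, 0.5, -2.4]
position: [0.5219, 0.0375, 0.1422]
ft_force: [-1.8, -5.4, -1.2]
```

```bash
python3 -m crank '[[0,0,0,0],[0,0,0,0],[0,0,0,0]]' -1 20 |grep -E "pos|ft|gr"
python3 -m crank '[[-0.001,-0.006,-0.02,0],[-0.002,-0.013,-0.0435,0],[-0.002,-0.029,-0.086,0],[-0.002,-0.05,-0.1265,0],[-0.002,-0.05,-0.1265,0]]' |grep -E "pos|ft|gr"
python3 go.py 0.522 0.0572 0.193 -91.8
python3 - <<'E'
from h import *
t=cam('top'); im=t['color'].astype(int)
print(im[207:212,150:230].mean(0).sum(1).round().astype(int).tolist())
for y in (.2326,.2386,.2476): print(proj(t,(.53,y,.1)).round(1))
E
```

```text
position: [0.5219, 0.0375, 0.1421]
ft_force: [-1.6, -6.7, -1.1]
grip_width: 0.15
grasp_force: 98.5
position: [0.5228, 0.057, 0.196]
ft_force: [-5.1, -11.8, 3.7]
grip_width: 0.154
grasp_force: 94.4
t 13.97 pos [0.5228 0.057  0.196 ] ya -91.96 d [-0.002  -0.0005  0.0074] yaw -0.0027 F [ -5.1 -11.8   3.7] w 0.154 g 94.4 tilt [0.002 0.005] j7 -1.88
[395, 397, 398, 395, 398, 397, 396, 400, 400, 397, 398, 400, 397, 400, 399, 400, 400, 400, 397, 400, 404, 404, 406, 412, 413, 409, 411, 414, 417, 400, 321, 322, 327, 331, 308, 190, 211, 324, 334, 330, 330, 268, 135, 156, 263, 332, 335, 333, 330, 329, 325, 326, 323, 320, 319, 318, 316, 317, 314, 312, 311, 309, 303, 308, 305, 305, 305, 307, 304, 305, 311, 309, 311, 317, 320, 324, 321, 320, 321, 290]
[173.9 210.9]
[171.7 210.9]
[168.3 210.9]
```

Run:
```python
from h import *
t=cam('top'); im=t['color'].astype(int)
for r in (185,200,210,220,235):
    q=im[r-1:r+2,155:240].mean(0); print(r,'b-r',(q[:,2]-q[:,0]).round().astype(int).tolist())
P=np.array([0,.2392,.0935]); 
def pt(x,z,th,wx):  # tray x,z -> world, hooked hypothesis
    u,v=x-.106,z-.025; c,s=np.cos(th),np.sin(th); h=u*c+v*s; return np.array([wx+.031*h,P[1]+h,P[2]-u*s+v*c])
s=cam('scene')
for th in (0,15,20):
    th=np.radians(th); print(np.degrees(th).round(),'top flange',proj(t,pt(.119,.035,th,.53)).round(1),'inner',proj(t,pt(.096,.035,th,.53)).round(1),'rampfoot',proj(t,pt(.048,.004,th,.53)).round(1),'| scene',[proj(s,pt(a,b,th,w)).round(1).tolist() for a,b,w in [(.119,.035,.62),(.119,.035,.44),(-.1,.035,.62),(.119,.035,.53),(.096,.035,.53)]])
j=s['color'].astype(int)
for c0 in (318,330,342): print(c0,[(v[0],v[2]-v[0]) for v in j[130:200:2,c0].tolist()])
```

```text
185 b-r [-12, -12, -12, -13, -12, -12, -12, -12, -12, -11, -13, -12, -9, -5, -6, -6, -5, -4, 1, 1, 2, 2, -3, -19, -20, -20, -18, -5, -11, -20, -23, -21, -21, -12, -10, -18, -21, -22, -21, -21, -21, -21, -22, -21, -22, -22, -21, -22, -23, -22, -23, -23, -21, -23, -23, -23, -22, -23, -24, -23, -23, -24, -23, -24, -23, -24, -24, -24, -20, -15, -22, -24, -24, -25, -23, -6, -19, -25, -25, -25, -25, -15, -20, -15, -10]
200 b-r [-12, -13, -12, -12, -11, -12, -13, -12, -12, -11, -12, -9, -5, -4, -5, -5, -4, -1, 1, 0, 2, 0, 1, 0, -18, -26, -25, -26, -23, -8, -15, -26, -25, -25, -24, -18, -9, -17, -25, -26, -25, -26, -25, -25, -25, -25, -25, -25, -25, -26, -26, -27, -25, -25, -26, -26, -25, -26, -25, -25, -26, -25, -26, -25, -25, -25, -25, -25, -25, -25, -25, -25, -20, -17, -25, -25, -26, -26, -17, -7, -23, -26, -25, -25, -25]
210 b-r [-13, -12, -13, -13, -12, -12, -12, -11, -11, -11, -11, -7, -6, -6, -6, -3, -2, 2, 0, 0, 1, 0, 1, 0, 0, -1, -19, -26, -27, -25, -23, -8, -15, -26, -24, -25, -25, -20, -8, -12, -21, -24, -24, -24, -24, -24, -24, -23, -23, -24, -24, -22, -22, -23, -23, -22, -23, -2
[... 1929 characters left out ...]
(95, -18), (100, -20), (102, -20), (112, -22), (194, -44), (200, -42), (199, -40), (195, -4), (205, -8), (205, -8), (203, -5), (203, -4), (201, -4), (205, -3), (203, -5), (205, -5), (207, -4), (205, -4), (195, -5), (193, -6), (191, -5), (195, -6), (105, -3), (101, -4), (100, -1), (100, -1), (100, -8)]
342 [(88, -16), (83, -16), (83, -15), (87, -14), (87, -19), (84, -15), (82, -17), (85, -16), (85, -15), (85, -14), (86, -17), (111, -21), (172, -36), (200, -41), (198, -42), (200, -42), (198, -41), (200, -42), (192, -5), (201, -4), (204, -5), (200, -5), (203, -7), (203, -5), (201, -2), (202, -2), (197, -4), (108, -5), (102, -3), (101, -3), (102, -2), (93, -10), (82, -14), (96, -12), (104, -14)]
```

```bash
python3 -m crank '[[0,0,0,0],[0,0,0,0],[0,0,0,0]]' -0.9 25 |grep -E "pos|ft|gr"
```

```text
position: [0.5219, 0.0558, 0.1931]
ft_force: [-4.0, -11.5, 3.7]
grip_width: 0.148
grasp_force: 94.5
```

```bash
python3 -m crank '[[0,-0.023,-0.0385,0],[0,-0.05,-0.0755,0],[0,-0.08,-0.1095,0],[0,-0.113,-0.1405,0],[0,-0.113,-0.1405,0]]' |grep -E "pos|ft|gr"
cat > chk.py <<'E'
import sys
from h import *
P=np.array([0,.2392,.0935])
def pt(x,z,th,wx):
    u,v=x-.106,z-.025; c,s=np.cos(th),np.sin(th); h=u*c+v*s; return np.array([wx+.031*h,P[1]+h,P[2]-u*s+v*c])
t=cam('top'); s=cam('scene'); j=s['color'].astype(int); th=np.radians(float(sys.argv[1])); im=t['color'].astype(int)
a,b,n,m=[proj(s,pt(x,.035,th,w)) for x,w in [(.119,.44),(.119,.62),(-.1,.62),(-.1,.44)]]
for c0 in (322,330,342,350):
    col=j[140:215,c0]; d=col[:,2]-col[:,0]; k=[i+140 for i in range(1,74) if abs(d[i]-d[i-1])>12 or abs(col[i].sum()-col[i-1].sum())>120]
    print(c0,'edges',k,'pred flange',round(a[1]+(b[1]-a[1])*(c0-a[0])/(b[0]-a[0]),1),'pred side',round(b[1]+(n[1]-b[1])*(c0-b[0])/(n[0]-b[0]),1))
print('near corner pred',n.round(1)); q=im[206:209,155:185].mean(0); print('top pred',proj(t,pt(.119,.035,th,.53)).round(1),(q[:,2]-q[:,0]).round().astype(int).tolist())
E
python3 chk.py 35; python3 go.py 0.52 0.1027 0.249 -91.8
```

```text
position: [0.5243, 0.1007, 0.2534]
ft_force: [-11.4, -23.8, 20.6]
grip_width: 0.155
grasp_force: 90.8
322 edges [160, 161, 212] pred flange 156.0 pred side 168.7
330 edges [153, 160, 161, 173, 185, 209] pred flange 160.0 pred side 170.0
342 edges [153, 167, 174, 175, 203] pred flange 166.0 pred side 172.1
350 edges [157, 171, 175, 186, 202] pred flange 170.0 pred side 173.4
near corner pred [329.3 169.9]
top pred [166.  210.8] [-15, -22, -25, -24, -26, -25, -24, -25, -24, -25, -25, -23, -23, -23, -24, -23, -24, -24, -23, -22, -23, -24, -23, -23, -23, -21, -22, -23, -23, -22]
t 14.88 pos [0.524  0.0988 0.2516] ya -92.13 d [-0.0105 -0.0094  0.0064] yaw -0.0055 F [-10.3 -22.2  18.9] w 0.153 g 90.6 tilt [0.001 0.009] j7 -1.95
```

```bash
python3 -m crank '[[-0.004,0.003,-0.002,0],[-0.008,0.006,-0.004,0],[-0.008,0.006,-0.004,0]]' |grep -E "pos|ft|gr"
```

```text
position: [0.5219, 0.0986, 0.2522]
ft_force: [4.2, -10.7, 5.7]
grip_width: 0.158
grasp_force: 88.9
```

```bash
python3 -m crank '[[0,-0.018,-0.015,0],[0,-0.036,-0.029,0],[0,-0.074,-0.055,0],[0,-0.074,-0.055,0]]' |grep -E "pos|ft|gr"
python3 chk.py 45
```

```text
position: [0.5238, 0.1304, 0.2771]
ft_force: [-0.2, -14.3, 16.7]
grip_width: 0.154
grasp_force: 87.1
322 edges [152, 158, 169, 212] pred flange 156.7 pred side 147.9
330 edges [153, 158, 159, 174, 208] pred flange 160.7 pred side 153.7
342 edges [153, 165, 166, 202] pred flange 166.8 pred side 162.5
350 edges [157, 168, 171, 202] pred flange 170.8 pred side 168.4
near corner pred [335.8 158. ]
top pred [166.3 210.9] [-22, -23, -22, -23, -22, -22, -22, -22, -22, -22, -23, -21, -22, -21, -21, -21, -22, -21, -21, -24, -26, -26, -26, -26, -14, -8, -22, -26, -28, -27]
```

```bash
python3 -m crank '[[0,-0.018,-0.014,0],[0,-0.038,-0.027,0],[0,-0.058,-0.037,0],[0,-0.08,-0.046,0],[0,-0.08,-0.046,0]]' |grep -E "pos|ft|gr"
python3 chk.py 55; python3 go.py 0.525 0.163 0.29 -91.8
```

```text
position: [0.5243, 0.1628, 0.2948]
ft_force: [0.4, -10.8, 18.2]
grip_width: 0.151
grasp_force: 84.3
322 edges [153, 154, 209, 212] pred flange 157.6 pred side 108.9
330 edges [144, 158, 206] pred flange 161.6 pred side 123.2
342 edges [202] pred flange 167.6 pred side 144.6
350 edges [157, 163, 164, 202] pred flange 171.7 pred side 158.8
near corner pred [343.2 146.7]
top pred [166.8 211. ] [-10, -15, -24, -26, -25, -26, -25, -23, -18, -11, -7, -9, -9, -8, -9, -9, -8, -8, -9, -9, -9, -8, -9, -8, -9, -8, -12, -9, -10, -7]
t 16.08 pos [0.5243 0.1616 0.2944] ya -91.97 d [ 0.0017 -0.0036  0.0109] yaw -0.0029 F [  0.2 -10.5  17.7] w 0.15 g 84.3 tilt [0.006 0.003] j7 -2.06
```

```bash
python3 -m crank '[[0,-0.023,-0.011,0],[0,-0.046,-0.018,0],[0,-0.069,-0.025,0],[0,-0.092,-0.03,0],[0,-0.092,-0.03,0]]' |grep -E "pos|ft|gr"
python3 chk.py 65; python3 go.py 0.525 0.2 0.305 -91.8
```

```text
position: [0.5256, 0.2018, 0.3079]
ft_force: [3.2, -2.7, 20.4]
grip_width: 0.15
grasp_force: 80.4
322 edges [206, 212] pred flange 158.5 pred side -0.9
330 edges [141, 204] pred flange 162.6 pred side 37.0
342 edges [146, 147, 179, 202] pred flange 168.6 pred side 93.8
350 edges [202] pred flange 172.6 pred side 131.6
near corner pred [351.  136.5]
top pred [167.5 211. ] [-9, -9, -10, -11, -8, -9, -5, -2, 1, 2, -3, 1, 2, 0, 4, 0, -2, 0, 0, 0, 0, -2, -1, -3, 0, -2, -2, -4, -3, 0]
t 16.6 pos [0.5255 0.2005 0.3076] ya -91.91 d [-0.0013  0.0014  0.0065] yaw -0.0019 F [11.8 -5.2 21.1] w 0.15 g 81.2 tilt [ 0.008 -0.001] j7 -2.14
```

Run:
```python
from h import *
t=cam('top'); im=t['color'].astype(int); s=cam('scene'); j=s['color'].astype(int)
for r in (176,180,184,190,198,207,216,224,232,238,242):
    q=im[r,150:186]; print(r,(q[:,2]-q[:,0]).tolist(), q.sum(1)[::2].tolist())
for c0 in (340,352,360,364): q=j[130:200,c0]; print(c0,(q[:,2]-q[:,0])[::2].tolist(),q[::2].sum(1).tolist())
```

```text
176 [-17, -15, -17, -17, -17, -19, -16, -19, -18, -18, -18, -18, -16, -16, -17, -18, -17, -18, -18, -17, -20, -15, -5, -3, -3, -3, -2, -4, -2, -2, -2, -2, -1, -1, -1, -4] [266, 271, 266, 268, 270, 271, 271, 270, 269, 267, 271, 253, 284, 238, 190, 149, 137, 137]
180 [-17, -18, -18, -16, -17, -17, -19, -17, -17, -18, -18, -14, -17, -16, -18, -17, -18, -17, -17, -10, -5, -3, -2, -3, -2, -2, -3, -2, 0, -3, -4, -4, -4, -4, -3, -4] [271, 271, 271, 262, 268, 273, 274, 273, 272, 276, 315, 303, 204, 227, 231, 235, 237, 236]
184 [-18, -15, -12, -12, -14, -14, -12, -13, -13, -12, -14, -15, -12, -12, -2, 0, -1, 0, 0, 0, -1, 1, -1, -4, 0, -1, -1, -3, -1, -2, -3, -1, -2, -3, -3, -1] [217, 168, 309, 375, 377, 372, 378, 168, 159, 136, 121, 163, 178, 196, 203, 180, 194, 192]
190 [-12, -8, -11, -9, -14, -20, -14, -10, -5, -3, -8, -12, -12, -13, -5, -1, -1, -1, 0, 0, -2, -5, -4, -5, -7, -5, -4, -6, -6, -6, -5, -5, -6, -7, -6, -4] [134, 139, 174, 205, 71, 143, 406, 144, 142, 127, 188, 384, 371, 370, 382, 378, 391, 363]
198 [-8, -6, -10, -8, -7, -8, -7, -10, -17, -15, -13, -15, -6, -1, 6, 2, 0, 0, 0, -2,
[... 2253 characters left out ...]
 [-16, -19, -14, -16, -14, -15, -16, -14, -16, -18, -19, -15, -18, -14, -17, -16, -34, -38, -42, -40, -40, -41, -41, -2, -1, -1, -2, -18, -18, -14, -12, -16, -16, -15, -15] [232, 222, 227, 221, 227, 229, 237, 238, 231, 232, 224, 228, 226, 226, 232, 229, 428, 478, 534, 531, 536, 535, 525, 547, 509, 319, 168, 224, 221, 219, 217, 217, 228, 229, 220]
364 [-15, -16, -17, -16, -15, -17, -15, -17, -17, -15, -18, -16, -17, -17, -17, -16, -18, -33, -37, -41, -41, -41, -43, -39, -1, -6, -2, -3, -14, -15, -16, -21, -19, -17, -18] [222, 224, 224, 223, 228, 224, 227, 223, 240, 225, 221, 227, 218, 224, 223, 220, 223, 432, 474, 536, 531, 538, 535, 531, 550, 501, 274, 173, 231, 239, 256, 264, 265, 269, 265]
```

```bash
python3 -m crank '[[-0.003,-0.02,-0.006,0],[-0.003,-0.04,-0.009,0],[-0.003,-0.06,-0.011,0],[-0.003,-0.06,-0.011,0],[-0.003,-0.06,-0.011,0]]' |grep -E "pos|ft|gr"
cat > ed.py <<'E'
from h import *
t=cam('top'); im=t['color'].astype(int); s=cam('scene'); j=s['color'].astype(int)
for r in (174,176,178,180,182,236,238,240,242,244):
    q=im[r,150:186]; print(r,(q[:,2]-q[:,0])[5:30].tolist(), q.sum(1)[5:30].tolist())
for c0 in (356,360,364,368): q=j[150:200,c0]; print(c0,(q[:,2]-q[:,0]).tolist())
E
python3 ed.py; python3 go.py 0.525 0.22 0.305 -91.8
```

```text
position: [0.5252, 0.2255, 0.312]
ft_force: [1.2, -2.2, 21.4]
grip_width: 0.154
grasp_force: 78.9
174 [-18, -17, -19, -18, -18, -19, -17, -17, -18, -17, -17, -18, -16, -16, -17, -18, -17, -7, -2, 0, 2, 2, 3, 0, 0] [271, 273, 277, 272, 274, 277, 272, 279, 265, 280, 273, 277, 278, 276, 273, 275, 266, 216, 197, 217, 373, 437, 434, 425, 427]
176 [-19, -17, -18, -18, -17, -18, -18, -18, -17, -17, -17, -16, -18, -19, -16, -17, -16, -5, -2, 3, 4, 2, 0, -1, 2] [271, 270, 273, 265, 276, 278, 268, 273, 270, 275, 281, 270, 279, 271, 267, 271, 267, 203, 150, 228, 387, 439, 427, 410, 435]
178 [-19, -17, -18, -18, -18, -17, -18, -17, -16, -15, -18, -17, -17, -17, -18, -15, -5, -2, -1, -4, -4, -4, -5, -6, -4] [272, 266, 275, 270, 270, 271, 266, 269, 265, 273, 271, 271, 263, 275, 276, 268, 212, 149, 130, 224, 383, 396, 385, 383, 393]
180 [-19, -16, -17, -20, -17, -16, -16, -18, -18, -18, -17, -18, -18, -16, -14, -5, -2, -1, -3, -3, -6, -5, -4, -5, -6] [266, 278, 265, 274, 269, 272, 276, 270, 276, 276, 271, 274, 277, 271, 270, 232, 160, 164, 176, 254, 405, 393, 382, 384, 393]
182 [-15, -18, -18, -17,
[... 1819 characters left out ...]
5, -15, -14, -15, -16, -14, -17, -15, -15, -14, -17]
364 [-14, -15, -16, -16, -16, -11, -15, -18, -18, -16, -16, -14, -15, -21, -32, -36, -37, -40, -42, -40, -41, -42, -38, -40, -42, -40, -38, -24, -1, -2, -5, -6, 0, 0, -4, -6, -16, -14, -17, -19, -19, -20, -21, -20, -17, -17, -17, -17, -18, -19]
368 [-15, -17, -18, -14, -17, -16, -16, -15, -16, -17, -15, -14, -16, -15, -15, -20, -33, -34, -38, -34, -18, -19, -20, -20, -18, -18, -18, -20, -18, -16, -19, -19, -18, -19, -19, -15, -16, -17, -19, -17, -20, -18, -20, -17, -17, -18, -18, -18, -18, -18]
t 17.22 pos [0.5252 0.2252 0.3119] ya -91.94 d [-0.0001  0.0131  0.0173] yaw -0.0023 F [ 0.8 -1.4 21. ] w 0.15 g 78.8 tilt [ 0.008 -0.003] j7 -2.19
```

```bash
python3 - <<'E'
from h import *
s=cam('scene'); t=cam('top')
for uv in [(366,178.5),(360,175.3)]:
  o,d=ray(s,uv)
  for x in (.61,.62,.63): p=o+d*(x-o[0])/d[0]; print(uv,p.round(4),'top px',proj(t,p).round(1))
from chk import pt
E
python3 - <<'E'
import sys; sys.argv=['',"73"]
from chk import *
for th in (60,66,72,78):
    th=np.radians(th); print(np.degrees(th).round(),'bar',pt(-.096,.075,th,.528).round(4),[ (proj(s,pt(.119,.035,th,w)).round(1).tolist(),proj(t,pt(.119,.035,th,w)).round(1).tolist()) for w in (.438,.618)], proj(t,pt(.119,.031,th,.618)).round(1))
j2=t['color'].astype(int)
# blanks in bin? pale greenish: g>=r and g>=b within bin floor
q=j2[160:262,85:175]; print(q[::12,::9].tolist())
E
```

```text
(366, 178.5) [0.61   0.3223 0.0333] top px [148.8 184.5]
(366, 178.5) [0.62   0.3008 0.0523] top px [154.4 180.2]
(366, 178.5) [0.63   0.2793 0.0713] top px [160.2 175.7]
(360, 175.3) [0.61   0.2743 0.0765] top px [161.4 182.6]
(360, 175.3) [0.62   0.2538 0.0945] top px [167.1 178.1]
(360, 175.3) [0.63   0.2333 0.1126] top px [173.  173.5]
322 edges [203, 212] pred flange 159.3 pred side -744.7
330 edges [203] pred flange 163.4 pred side -547.2
342 edges [201] pred flange 169.4 pred side -250.9
350 edges [202] pred flange 173.5 pred side -53.4
near corner pred [357.4 129.5]
top pred [168.1 211.1] [0, -1, -1, -1, -1, -1, 0, -1, -1, -1, -1, 0, 0, -1, -3, -3, -2, -1, -1, -4, -5, -5, -5, -5, -6, -5, -4, -5, -4, -4]
60.0 bar [0.5262 0.1815 0.2934] [([313.1, 153.6], [166.5, 244.8]), ([359.3, 176.8], [167.6, 179.0])] [169.  179.2]
66.0 bar [0.5269 0.2027 0.2984] [([312.9, 154.1], [167.0, 244.8]), ([359.1, 177.3], [168.0, 179.1])] [169.5 179.2]
72.0 bar [0.5275 0.2243 0.3011] [([312.7, 154.6], [167.4, 244.8]), ([358.9, 177.8], [168.5, 179.2])] [170.  179.3]
78.0 bar [0.5282 0.2461 0.3015] [(
[... 1132 characters left out ...]
[31, 31, 30], [23, 22, 22]], [[118, 108, 94], [124, 116, 100], [130, 122, 103], [125, 116, 99], [114, 106, 90], [105, 99, 84], [92, 85, 72], [67, 63, 53], [142, 145, 129], [83, 82, 78]], [[109, 102, 87], [118, 108, 94], [125, 116, 98], [130, 121, 104], [122, 111, 98], [115, 106, 91], [101, 93, 82], [87, 82, 70], [60, 53, 46], [46, 43, 36]]]Traceback (most recent call last):
  File "<stdin>", line 6, in <module>
  File "chk.py", line 6, in <module>
    t=cam('top'); s=cam('scene'); j=s['color'].astype(int); th=np.radians(float(sys.argv[1])); im=t['color'].astype(int)
                                                                                ~~~~~~~~^^^
IndexError: list index out of range
```

```bash
python3 -m crank '[[0,-0.015,-0.001,0],[0,-0.03,-0.001,0],[0,-0.045,-0.001,0],[0,-0.045,-0.001,0],[0,-0.045,-0.001,0]]' |grep -E "pos|ft|gr"
python3 -m crank '[[0,0,0,0],[0,0,0,0],[0,0,0,0],[0,0,0,0],[0,0,0,0]]' |grep -E "pos|ft|gr"
cat > bl.py <<'E'
from h import *
for n,roi in [('top',(90,160,200,262)),('scene',(300,100,410,215))]:
    c=cam(n); im=c['color'].astype(int); x0,y0,x1,y1=roi
    d=im[:,:,2]-im[:,:,0]; g=im[:,:,1]-im[:,:,0]
    lim=-4 if n=='top' else -14
    m=((d>=lim)&(g>=1)&(im.sum(2)>(200))).astype(np.uint8)
    M=np.zeros_like(m); M[y0:y1,x0:x1]=m[y0:y1,x0:x1]
    M=cv2.morphologyEx(M,cv2.MORPH_OPEN,np.ones((3,3),np.uint8))
    k,l,st,ce=cv2.connectedComponentsWithStats(M)
    for i in range(1,k):
        if st[i,4]>25: print(n,st[i].tolist(),ce[i].round(1),im[l==i].mean(0).round(), onz(c,ce[i],.02).round(3))
E
python3 bl.py; python3 go.py 0.525 0.22 0.305 -91.8
```

```text
position: [0.5249, 0.2441, 0.3118]
ft_force: [0.4, 0.2, 18.8]
grip_width: 0.15
grasp_force: 80.0
position: [0.5249, 0.2438, 0.3118]
ft_force: [-0.9, -0.1, 17.5]
grip_width: 0.149
grasp_force: 79.9
top [167, 170, 16, 17, 158] [175.1 176. ] [141. 143. 145.] [0.636 0.251 0.02 ]
top [151, 188, 11, 15, 107] [156.  194.9] [137. 139. 139.] [0.581 0.305 0.02 ]
top [143, 234, 7, 7, 42] [146.  237.4] [138. 140. 137.] [0.459 0.332 0.02 ]
t 18.45 pos [0.5249 0.2438 0.3118] ya -91.91 d [0.0022 0.0596 0.0167] yaw -0.0019 F [-0.9  0.6 17.7] w 0.152 g 79.9 tilt [ 0.006 -0.004] j7 -2.22
```

Run:
```python
from h import *
a=cv2.imread('pics/top0.png').astype(int)
for n,(x,y) in dict(b0=(447,319),b2=(479,268),floor=(445,265),flange=(395,295),ramp=(412,295),roll=(246,300),binfl=(200,300)).items(): print(n,a[y-1:y+2,x-1:x+2].mean((0,1))[::-1].round())
t=cam('top'); im=t['color'].astype(int)
for r in range(164,256,3): print(r,''.join('%3d%s'%(im[r,c].sum()//10,'abcdefgh'[min(7,max(0,(im[r,c,2]-im[r,c,0]+21)//3))]) for c in range(134,206,2)))
```

```text
b0 [134. 136. 138.]
b2 [135. 136. 139.]
floor [134. 136. 138.]
flange [135. 136. 139.]
ramp [123. 121. 118.]
roll [87. 86. 84.]
binfl [134. 135. 119.]
164  22d 23d 23e 27d 26d 26d 26d 29d 29d 29d 30d 33d 33d 33d 35d 37c 38d 37d 28d 36a 41b 39a 40b 39b 39b 40b 39b 40b 40c 39b 40c 39b 39b 40b 39b 39a
167  13e 13e 13e 13d 13d 13e 13e 13e 12d 12d 13d 12d 13e 12d 12e 13d 11e 11d 12d 12e 20f 28c 41c 40b 40b 40b 39c 38b 40b 39b 40b 40c 40b 39b 39b 40b
170  13e 13d 14e 12d 13e 13e 13e 11d 13e 12e 13e 12d 13e 13e 13d 13d 22g 42h 42h 39h 41h 37h 37h 40g 41f 37b 36b 37b 40b 39b 40a 39a 39a 40b 39a 40d
173  26b 26b 26b 27a 27b 27b 27b 26b 27b 26b 27b 26c 26b 26b 26b 25b 32f 43h 43h 43h 42h 43h 43h 43h 40h 35b 35b 39a 40b 39b 39b 39b 39a 39a 39a 38a
176  25b 26b 26b 25b 26b 26a 26b 26b 26b 27b 26b 27a 27b 27b 27b 26b 32e 42h 42h 43h 42h 43h 43h 43h 37h 35a 34b 39a 39b 39a 40b 40b 39b 39b 39a 40a
179  26b 26b 26a 26a 26b 26b 26b 26b 27b 26b 26b 26b 27a 26b 28b 27b 34e 42g 42g 42g 43h 42h 42h 44h 34h 35a 35a 39b 39b 38a 38a 40b 39a 39a 39a 39a
182  25a 26a 26b 26b 26b 26b 26b 27a 28b 27b 28a 27b 27
[... 2969 characters left out ...]
 33c 26a 27b 28b 25c 23h 23f 37g 42f 41f 40f 41f 42h 17f 20d 21e 20d 20d 20d 21d 20e 20e 20d 22d 34b 33b
245  22b 20c 18c 17c 14d 28d 41c 41b 41c 27b 27b 26b 28b 27b 27b 23g 23f 23g 37f 41f 40f 40f 41h 18f 21d 24d 22d 23d 23d 25d 25c 24d 25c 28c 41c 40a
248  22b 21b 20c 19c 16d 13d 29d 42c 41c 27b 27b 27b 27b 27b 29c 34g 26g 23g 22g 37g 42h 41g 40g 19d 20d 26d 26c 25d 24d 24c 25d 26d 26c 27c 41b 39b
251  24b 23b 22c 21c 18c 16d 13e 30d 40a 32a 32a 34c 32b 25b 25b 25b 25b 16f 16g 11f 13d 13e 13e 20d 19e 25d 26c 25c 25c 25d 26c 25d 24d 27d 40b 40a
254  25a 24b 23b 21b 20c 19d 16d 13d 14e 15d 15d 13e 12e 12e 13f 14d 14d 17g 16h 11f 13e 12e 13e 19e 23d 23d 24d 25c 24d 25d 24d 25c 24d 40a 40b 39b
```

Run:
```python
import sys; sys.argv=['',"77"]
from chk import *
for th in (66,70,74,78,82):
    r=np.radians(th); print(th,[proj(t,pt(-.1,z,r,.528)).round(1)[0] for z in (.035,0)], pt(-.1,.035,r,.528).round(3),pt(-.096,.075,r,.528).round(3))
for v in (164,167,170,173,176,179,184,187,190): q=im[v-5+0,:]; 
print([im[218,c].sum() for c in range(160,190)],[im[240,c].sum() for c in range(160,190)])
print([im[r,176].sum() for r in range(160,182)],[im[r,176].sum() for r in range(240,260)])
```

```text
322 edges [200, 212] pred flange 159.7 pred side 1602.9
330 edges [201] pred flange 163.8 pred side 1296.6
342 edges [200] pred flange 169.8 pred side 837.2
350 edges [202] pred flange 173.9 pred side 531.0
near corner pred [360.6 126.4]
top pred [168.4 211.1] [0, -1, -1, -3, -1, -2, -3, -3, -2, 1, -1, 0, -2, -3, -2, -2, -1, 0, -3, -4, -4, -4, -3, -4, -5, -2, -2, -8, -9, -10]
66 [np.float64(183.3), np.float64(198.7)] [0.526 0.165 0.286] [0.527 0.203 0.298]
70 [np.float64(176.8), np.float64(192.5)] [0.526 0.178 0.29 ] [0.527 0.217 0.3  ]
74 [np.float64(170.1), np.float64(186.1)] [0.527 0.192 0.294] [0.528 0.232 0.301]
78 [np.float64(163.5), np.float64(179.6)] [0.527 0.206 0.297] [0.528 0.246 0.301]
82 [np.float64(156.8), np.float64(173.0)] [0.527 0.22  0.299] [0.529 0.261 0.3  ]
[np.int64(412), np.int64(415), np.int64(419), np.int64(412), np.int64(365), np.int64(236), np.int64(227), np.int64(236), np.int64(236), np.int64(238), np.int64(232), np.int64(239), np.int64(235), np.int64(222), np.int64(295), np.int64(421), np.int64(422), np.int64(416), np.int64(416), np.int64(430), np.int64(3
[... 522 characters left out ...]
64(213), np.int64(205), np.int64(210), np.int64(212), np.int64(211)]
[np.int64(396), np.int64(398), np.int64(398), np.int64(388), np.int64(397), np.int64(393), np.int64(372), np.int64(295), np.int64(190), np.int64(187), np.int64(378), np.int64(440), np.int64(432), np.int64(433), np.int64(429), np.int64(427), np.int64(431), np.int64(428), np.int64(430), np.int64(437), np.int64(430), np.int64(432)] [np.int64(408), np.int64(411), np.int64(413), np.int64(416), np.int64(406), np.int64(408), np.int64(406), np.int64(415), np.int64(416), np.int64(378), np.int64(235), np.int64(135), np.int64(127), np.int64(136), np.int64(135), np.int64(156), np.int64(216), np.int64(255), np.int64(265), np.int64(250)]
```

```bash
python3 -m crank '[[0,0.023,0,0],[0,0.046,0,0],[0,0.078,0.003,0],[0,0.108,0.0095,0],[0,0.108,0.0095,0]]' |grep -E "pos|ft|gr"
cat > wall.py <<'E'
from h import *
# tray end wall / top edges in top view: bright run per row
t=cam('top'); im=t['color'].astype(int)
for r in (176,218,240,246):
    q=im[r].sum(1); b=(q>385)&(im[r,:,2]-im[r,:,0]>=-7); k=np.flatnonzero(np.diff(np.r_[0,b[130:290].astype(int),0])); print(r,[(int(a+130),int(e+130)) for a,e in zip(k[::2],k[1::2]) if e-a>4])
E
python3 wall.py; python3 go.py 0.525 0.1616 0.2944 -91.8
```

```text
position: [0.5232, 0.198, 0.3073]
ft_force: [-4.6, -0.6, 17.7]
grip_width: 0.148
grasp_force: 80.4
176 [(188, 203)]
218 []
240 []
246 []
t 19.07 pos [0.5231 0.199  0.3075] ya -91.98 d [0.0077 0.0934 0.0326] yaw -0.0031 F [-3.4 -0.9 19.4] w 0.148 g 80.5 tilt [ 0.005 -0.002] j7 -2.14
```

```bash
python3 -m crank '[[0,0.046,0.012,0],[0,0.093,0.029,0],[0,0.135,0.048,0],[0,0.175,0.073,0],[0,0.175,0.073,0]]' |grep -E "pos|ft|gr"
python3 wall.py; python3 go.py 0.523 0.0986 0.2522 -91.8
```

```text
position: [0.5205, 0.1246, 0.2743]
ft_force: [0.6, -6.3, 7.7]
grip_width: 0.146
grasp_force: 86.2
176 []
218 []
240 []
246 []
t 19.53 pos [0.5206 0.126  0.2752] ya -92.06 d [0.0083 0.0681 0.0578] yaw -0.0043 F [ 0.7 -6.2  7.9] w 0.152 g 86.2 tilt [0.001 0.003] j7 -2.0
```

```bash
python3 -m crank '[[0.003,0.034,0.027,0],[0.003,0.068,0.058,0],[0.003,0.068,0.058,0]]' |grep -E "pos|ft|gr"
python3 chk.py 35; python3 go.py 0.523 0.0562 0.1935 -91.8
```

```text
position: [0.5206, 0.0973, 0.2507]
ft_force: [-14.3, -17.4, 10.6]
grip_width: 0.152
grasp_force: 90.5
322 edges [150, 158, 159, 212] pred flange 156.0 pred side 168.7
330 edges [153, 160, 161, 173, 209] pred flange 160.0 pred side 170.0
342 edges [153, 162, 163, 174, 202] pred flange 166.0 pred side 172.1
350 edges [157, 171, 174, 175, 202] pred flange 170.0 pred side 173.4
near corner pred [329.3 169.9]
top pred [166.  210.8] [-25, -17, -10, -14, -21, -26, -25, -26, -24, -24, -24, -24, -24, -25, -24, -24, -24, -24, -24, -24, -24, -24, -23, -24, -23, -24, -23, -24, -22, -23]
t 19.88 pos [0.521  0.0991 0.2523] ya -92.07 d [0.0087 0.1065 0.1473] yaw -0.0045 F [ -4.  -12.   12.5] w 0.148 g 90.2 tilt [0.001 0.003] j7 -1.95
```

```bash
python3 -m crank '[[0,0.03,0.033,0],[0,0.056,0.069,0],[0,0.082,0.105,0],[0,0.108,0.146,0],[0,0.108,0.146,0]]' |grep -E "pos|ft|gr"
python3 -m crank '[[0,0.016,0.034,0],[0,0.027,0.06,0],[0,0.037,0.085,0],[0,0.043,0.105,0],[0,0.043,0.105,0]]' |grep -E "pos|ft|gr"
python3 chk.py 3; python3 go.py 0.523 0.0375 0.1425 -91.8
```

```text
position: [0.518, 0.0543, 0.1908]
ft_force: [1.6, -17.1, 6.7]
grip_width: 0.152
grasp_force: 95.8
position: [0.518, 0.038, 0.15]
ft_force: [1.6, -11.1, 0.6]
grip_width: 0.152
grasp_force: 99.3
322 edges [155, 203, 212] pred flange 154.4 pred side 202.0
330 edges [153, 159, 160, 197] pred flange 158.4 pred side 196.1
342 edges [153, 162, 163, 188, 189, 205] pred flange 164.3 pred side 187.1
350 edges [157, 170, 183, 202] pred flange 168.3 pred side 181.2
near corner pred [316.3 206.3]
top pred [166.2 210.7] [-13, -13, -12, -13, -12, -12, -11, -12, -11, -11, -11, -10, -4, 5, 4, 4, 4, 4, 1, -5, -5, -5, -5, -6, -5, -5, -5, -4, -6, -3]
t 20.82 pos [0.5185 0.0384 0.1511] ya -91.97 d [0.0112 0.0019 0.0215] yaw -0.0029 F [  0.9 -10.6   0.5] w 0.156 g 99.2 tilt [-0.     0.004] j7 -1.86
```

```bash
python3 -m crank '[[0,0.002,0.012,0],[0,0.004,0.024,0],[0,0.006,0.026,0],[0,0.008,0.026,0]]' |grep -E "pos|ft|gr"
python3 chk.py 0
python3 -m crank '[[0,0.006,-0.03,0],[0,0.01,-0.07,0],[0,0.01,-0.11,0],[0,0.01,-0.11,0]]' |grep -E "pos|ft|gr"
python3 go.py 0.549 -0.2505 0.18 -90.7
```

```text
position: [0.5188, 0.036, 0.1411]
ft_force: [0.2, -7.6, 1.5]
grip_width: 0.151
grasp_force: 99.4
322 edges [155, 205, 213] pred flange 154.3 pred side 204.2
330 edges [153, 159, 160, 198, 199] pred flange 158.3 pred side 197.8
342 edges [153, 162, 163, 189, 190, 205] pred flange 164.3 pred side 188.1
350 edges [157, 170, 171, 183, 202] pred flange 168.2 pred side 181.6
near corner pred [315.8 209.2]
top pred [166.3 210.7] [-13, -13, -13, -11, -13, -11, -11, -10, -12, -11, -12, -11, -4, 4, 5, 4, 4, 5, 2, -5, -4, -5, -5, -5, -4, -5, -4, -5, -5, -5]
position: [0.5196, 0.0349, 0.1881]
ft_force: [1.1, 1.0, -2.6]
grip_width: 0.151
grasp_force: 100.1
t 21.58 pos [0.5196 0.0349 0.1881] ya -91.85 d [0.0964 0.7109 0.0204] yaw -0.0191 F [ 1.1  1.  -2.6] w 0.151 g 100.1 tilt [ 0.005 -0.   ] j7 -1.83
```

```bash
python3 -m crank '[[0.01,0.06,0,0],[0.02,0.13,0,0],[0.03,0.2,0,-0.005],[0.045,0.27,0,-0.01],[0.055,0.34,0,-0.01]]' |grep -E "pos|ft"
python3 -m crank '[[0.01,0.09,0.01,0],[0.02,0.18,0.02,-0.01],[0.03,0.27,0.02,-0.01],[0.04,0.34,0.02,-0.01],[0.042,0.37,0.02,-0.01]]' |grep -E "pos|ft"
python3 -m crank '[[0,0,0,0],[0,0,0,0]]' >/dev/null
python3 - <<'E'
from h import *
c=cam('top'); im=c['color'].astype(int); d=im[:,:,2]-im[:,:,0]
m=((d>=-4)&(im.sum(2)>330)).astype(np.uint8); M=np.zeros_like(m); M[165:258,90:168]=m[165:258,90:168]
M=cv2.morphologyEx(M,cv2.MORPH_OPEN,np.ones((3,3),np.uint8))
for k in cv2.findContours(M,0,1)[0]:
    if cv2.contourArea(k)>20: (p,r)=cv2.minEnclosingCircle(k); print(cv2.contourArea(k),np.round(p,1),round(r,1),onz(c,p,.015).round(3))
# tray level check: flange & rim corners expected in top
E
python3 go.py 0.549 -0.2505 0.076 -90.7
```

```text
position: [0.5356, -0.1032, 0.1842]
ft_force: [0.4, -0.4, -2.1]
position: [0.5483, -0.2555, 0.1757]
ft_force: [-0.5, -0.8, -1.9]
156.0 [166. 232.] 10.0 [0.474 0.276 0.015]
268.0 [144.5 231.3] 10.0 [0.476 0.338 0.015]
282.5 [151.9 195.5] 10.0 [0.58  0.319 0.015]
t 22.63 pos [ 0.5493 -0.2491  0.1763] ya -90.6 d [-0.0007  0.0038  0.2508] yaw 0.0017 F [ 0.2 -0.2 -3. ] w 0.153 g 100.2 tilt [-0.    -0.001] j7 -1.3
```

```bash
python3 -m crank '[[0,0.003,0.06,0],[0,0.003,0.12,0],[0,0.003,0.17,0],[0,0.003,0.205,0],[0,0.003,0.22,0]]' |grep -E "pos|ft"
python3 -m crank '[[0,0,0.004,0],[0,0,0.008,0],[0,0,0.008,0]]' |grep -E "pos|ft"
python3 -m crank '[[0,0,0.004,0],[0,0,0.008,0],[0,0,0.008,0]]' |grep -E "pos|ft"
python3 -m crank '[[0,0,0.004,0],[0,0,0.008,0],[0,0,0.008,0]]' |grep -E "pos|ft"
```

```text
position: [0.5484, -0.2492, 0.0866]
ft_force: [-0.6, 0.4, -3.2]
position: [0.5499, -0.2514, 0.0866]
ft_force: [0.7, -0.9, -3.7]
position: [0.5494, -0.252, 0.0829]
ft_force: [0.6, 0.4, -2.6]
position: [0.5492, -0.2519, 0.0792]
ft_force: [0.6, 0.0, -1.7]
```

```bash
python3 -m crank '[[0,0,0.003,0],[0,0,0.006,0],[0,0,0.006,0]]' |grep -E "pos|ft"
python3 -m crank '[[0,0,0.003,0],[0,0,0.006,0],[0,0,0.006,0]]' |grep -E "pos|ft"
python3 -c "
from h import *
c=cam('scene'); t=cam('top')
for n,p in dict(fl1=(.639,-.034,.035),fl2=(.459,-.032,.035),nr=(.637,-.254,.035)).items(): print(n,proj(c,p)/.7,proj(t,p))"
```

```text
position: [0.5492, -0.2519, 0.0768]
ft_force: [1.0, -1.5, -1.3]
position: [0.5494, -0.2519, 0.0757]
ft_force: [-4.8, 1.5, 10.9]
fl1 [438.19234308 347.59985959] [272.84614923 173.97506617]
fl2 [370.99319715 304.68194846] [272.32503265 236.63956691]
nr [361.63312114 416.64426601] [349.2957669  174.31260044]
```

```bash
python3 -m crank '[[0,0,0,0],[0,0,0,0],[0,0,0,0],[0,0,0,0],[0,0,0,0]]' 0.2 |grep -E "pos|ft|gr"
python3 -m crank '[[0,0,-0.03,0],[0,0,-0.08,0],[0,0,-0.15,0],[0,0,-0.22,0],[0,0,-0.3,0]]' |grep -E "pos|ft|gr"
python3 -m crank '[[0,0,0,0],[0,0,0,0]]' >/dev/null
python3 - <<'E'
from h import *
c=cam('top'); im=c['color'].astype(int); d=im[:,:,2]-im[:,:,0]
for n in ('scene','top'):
    a=cv2.imread(f'pics/{n}0.png').astype(int); b=cv2.resize(cam(n)['color'][:,:,::-1],(800,600)).astype(int); D=(np.abs(a-b).sum(2)>90).astype(np.uint8)
    D=cv2.morphologyEx(D,cv2.MORPH_OPEN,np.ones((3,3),np.uint8)); k,l,st,ce=cv2.connectedComponentsWithStats(D)
    print(n,[st[i].tolist() for i in range(1,k) if st[i,4]>40])
s=cam('scene'); j=s['color'].astype(int)
for x,y in [(.639,-.034),(.637,-.254)]:
    p=proj(s,(x,y,.035)); u,v=int(round(p[0])),int(round(p[1])); print(p.round(1),j[v-8:v+9,u-3].sum(1).tolist())
E
```

```text
position: [0.5492, -0.2517, 0.0744]
ft_force: [-0.4, -0.2, 0.1]
grip_width: 0.599
grasp_force: 0.0
position: [0.5487, -0.2515, 0.196]
ft_force: [1.4, 0.2, -0.0]
grip_width: 0.6
grasp_force: 0.0
scene [[0, 0, 25, 22, 276], [177, 0, 132, 140, 6600], [157, 62, 13, 4, 46], [184, 66, 16, 6, 77], [222, 67, 19, 33, 227], [156, 74, 43, 101, 1414], [306, 93, 20, 23, 128], [317, 94, 15, 18, 92], [220, 103, 24, 38, 425], [303, 109, 14, 10, 98], [276, 112, 27, 13, 167], [182, 117, 175, 289, 19005], [239, 128, 8, 19, 101], [233, 164, 15, 14, 134], [0, 199, 200, 263, 18700], [189, 227, 10, 9, 60], [203, 229, 38, 33, 607], [0, 251, 9, 20, 113], [0, 274, 8, 23, 138], [337, 317, 26, 25, 181], [316, 343, 64, 49, 1368], [386, 352, 52, 48, 266], [417, 368, 17, 16, 81], [312, 373, 10, 10, 64], [350, 395, 4, 11, 41], [348, 410, 15, 12, 71], [204, 420, 52, 37, 358], [235, 431, 12, 11, 105]]
top [[409, 216, 157, 377, 19265], [556, 224, 64, 65, 602], [541, 232, 9, 31, 96], [415, 251, 12, 5, 49], [428, 252, 19, 4, 69], [492, 256, 6, 17, 68], [605, 257, 11, 46, 146], [482, 275, 15, 18, 180], [431, 287, 57, 20, 898], [562, 300, 4, 31, 105], [598, 312, 7, 14, 50], [467, 314, 29, 25, 465], [400, 335, 14, 3, 42], [563, 336, 4, 25, 78], [392, 339, 41, 3, 123], [565, 370, 26, 140, 981], [562, 515, 151, 85, 7014], [718, 523, 82, 73, 3241], [434, 560, 53, 40, 1178], [316, 570, 19, 30, 292], [370, 573, 19, 17, 178], [342, 580, 30, 20, 393]]
[306.7 243.3] [593, 588, 572, 585, 594, 581, 596, 596, 573, 577, 613, 625, 615, 620, 634, 625, 480]
[253.1 291.7] [607, 606, 604, 615, 610, 618, 608, 622, 629, 387, 271, 265, 270, 259, 265, 265, 263]
```

```bash
python3 -c "
from workcell import manip; print(manip.hand_in())"
```

```text
the job is handed in; nothing more can be done
None
```

I've handed the job in; it returned no verdict, but my last measurements show the stick flat in its holder, all three blanks in the bin, the empty tray flat on the counter clear of the bin, and no sign that the case, bottle, jar or bowl moved.

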